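# Close a glass panel's frame with a grooved rail from the stack chute

### The job

The small glass panel still needs the top rail of its frame. Draw the lowest oak rail out of the mouth of the stack chute, leaving the two above it lying in the chute, turn it over so that its groove faces down, and gently seat it over the panel's top edge until it rests flat on both stiles with its ends flush with their outer sides; then let go. Do not push the other things on the bench about.

Things in the scene. Friction and masses are not known exactly. Their poses are not given: they have to be found in the camera images.
- chute_mouth (a point): Mouth of the stack chute: mid-width, on its floor (40 mm above the bench), inner face of the front lips. x points level INTO the chute, z up. Inside: 34 mm wide (y), 144 mm long, walls 8 mm thick and 92 mm high above the floor. The two lips (x = -6 to 0) begin 31 mm above the floor, so only the lowest rail passes out under them, towards -x.
- rail_chute: The fixed plywood chute, axes as at its mouth; origin on the bench, 40 mm below the mouth point. Base board 94 mm wide (y), 12 mm thick, x = -55 to +160 mm. In front of the mouth the floor goes on as a tongue only 20 mm wide, narrower than a rail, to x = -42 mm; it is 12 mm thick, free below but for a thin leg, so fingers can reach down beside it.
- rail_low_center (a point): Centre of the lowest rail, the one to use: plain oak, 140 long (x), 30 wide (y), 26 high (z), 50 to 90 g, flat ends on which it can stand. A groove 9 wide, 12 deep runs the whole length in its +z face. At first flat on the chute floor, groove up, its x along the chute's; its front end sticks out 52 to 66 mm before the mouth point, and the two others lie on it.
- rail_mid_center (a point): Centre of the second rail, of the same size and way up; it lies on the lowest, wholly inside the chute (centre 72 mm in from the mouth point), and drops 26 mm when that one is drawn out.
- rail_top_center (a point): Centre of the third, topmost rail, of the same size and way up, on the second one, inside the chute.
- frame_top (a point): Middle of the frame's open top, level with the flat tops of its two stiles (106 mm above the bench). y along the panel, x square to it, z up. Stiles 30 mm (x) by 12 mm, outer faces at y = +-70 mm. Between them the panel's top edge, a lead bead 5 mm thick, y = -56 to +56, its rounded back up to z = +9 mm. Seated, the rail's centre is at z = +13 mm.
- frame_stand: The fixed stand with the three-sided oak frame and its panel of six upright glass strips; origin on the bench below frame_top, same axes. Base board 100 mm (x) by 190 mm (y), 12 mm thick; clamp blocks with wing screws, 38 mm high, reach 45 mm to either side of the panel.
- glass_bottle_center (a point): Bystander, loose: clear glass bottle with a narrow neck, 72 mm across, 140 mm tall. The point is its centre, half-way up (70 mm above the bench).
- cutting_oil_center (a point): Bystander, loose: small plastic bottle with a red cap, 35 mm across, 73 mm tall. The point is its centre, half-way up (36.5 mm above the bench).
- solder_spool_center (a point): Bystander, loose: reel of solder wire standing on its flange, 62 mm across (with the loose wire end 93 mm), 46 mm tall. The point is its centre, half-way up (23 mm above the bench).
- tin_2_center (a point): Bystander, loose: round grey tin, 52 mm across, 34 mm tall. The point is its centre, half-way up (17 mm above the bench).
- tin_1_center (a point): Bystander, loose: flat round brass-coloured tin, 62 mm across, 24 mm tall. The point is its centre, half-way up (12 mm above the bench).
- running_pliers_center (a point): Bystander, loose: red-handled pliers lying flat, 168 x 58 mm, 13 mm high; long axis = its y. The point is its centre, half-way up (6.5 mm above the bench).
- brush_jar: Fixed clear glass jar with a brush leaning in it, behind the chute: 61 mm across, 71 mm tall, the orange handle rises to about 150 mm on the side away from the robot. Origin: middle of its underside.
Things that resemble listed ones, but are neither listed nor needed, are in the scene too. What is shaped like the part that bears rail_low_center but yellow is not meant.

How it is judged:
By the outcome, as a careful person would: the job done as asked, in the order asked, and still so for the second after the job is handed in, with the robot touching nothing.
It also fails if it takes over 58 s, if anything falls off the work surface, if the arm or the gripper's body presses on something with over 40 N, if the wrist force passes 120 N, or if a joint passes its speed limit or range.

### The arm

A 7-joint arm with a two-finger parallel gripper is mounted at the origin on a cart in front of the work surface, level with it; the furniture and walls round the work are solid. World frame = base frame: x ahead of the robot, y to its left, z up, the work surface at z = 0. Lengths are in mm, angles in rad, forces in N, time in s.
With the tool pointing down it reaches from about 425 to 825 mm from the base axis. Payload 3.6 kg.
Tool frame: the origin (TCP) lies midway between the tips of the shut fingers; the grasp point (between the pads) lies 19 mm behind it (ctrl.grip_point_offset is the distance from the TCP to the grasp point, in mm); y points along the fingers, x is the direction in which the jaws open and shut, and the axes are right-handed (so a half turn about y gives the same grasp; the last joint's range is limited). The gripper opens to 93 mm and grips with 3 to 60 N. Pads are 15 mm wide; open, the fingers measure 128 mm over their backs; the gripper's body (75 mm by 188 mm) begins 65 mm behind the grasp point.
Start: joints at [-1.175, 0.615, -0.013, 1.423, 0.008, 1.103, -0.04], TCP at [266.669, 592.747, 218.64] pointing down, gripper open.
Joint ranges: [-3.12, 3.12], [-0.3, 2.06], [-1.34, 1.32], [0.26, 2.42], [-1.36, 4.5], [0.01, 1.98], [-2.84, 2.84]. Speed limits (rad/s): [2.79, 2.79, 3.14, 3.14, 3.14, 3.14, 3.14].

### API

Orientations are given as a unit quaternion [w, x, y, z].
In Python, from bench import get_state, eyes, ctrl gives the robot as it stands.
- The arm moves only by the tool arm_command, never from a script. Its argument "rows" is a list of rows, each an object with "translation": the shift along the tool's x, y, z in units of 0.025 m (1.0 is 0.025 m), a list of three; "angular": the turn, a rotation vector about the tool's x, y, z in units of 0.15 rad (1.0 is 0.15 rad), a list of three. In form: [{"translation": [x, y, z], "angular": [rx, ry, rz]}, ...]. A call has 1 to 5 rows; each row shifts and turns the commanded pose from where the row before left it, along the tool's axes as they then stand; what a row does not reach is not made up. A row lasts 1/10 s, in which the tool goes at most 50 mm and 8.59 degrees, less where a joint would pass 70% of its speed; a pose out of reach is approached as far as the arm can. A call with a number of a shift or a turn outside -1 to 1 is refused whole. A call with a gripper value outside its range is refused whole. "hand" is the closure, from -1 (fully open) to 1 (shut), set as the call begins (left out, the last holds). The fingers move at their own pace and stop on an object; "force" is the grip in N (left out, the last holds). Time passes only in rows, so rows that do not move let the fingers close. It gives the time, the measured TCP pose, the force and the opening at its end, in the units of the state.
- get_state(): the state, without advancing time (a new reading comes with each control period).
- eyes.capture(name): name is "scene" or "top"; returns a dict with "image" (420x560x3 uint8, red, green, blue), "vertical_fov" (degrees; the focal length in pixels is half the picture's height over the tangent of half this angle, whatever the lens; pixels are square), "cx", "cy" (the principal point, pixels), "world_from_camera" (4x4, takes a point from camera to world coordinates). Camera axes: x right, y up, looking along -z (the intrinsics and any distortion apply to the point x, -y, -z); pixel columns grow to the right and rows downward; lengths in mm; the calibration is good to about 2 mm. A picture is of the moment at which its call begins. There is no depth.
- ctrl.finish_job(): hands the job in, once; it reports no verdict.
The state is a dict: "clock": time; "joints": joint angles; "qd": joint speeds; "effort": joint torques, N m; "eef_pos": TCP position; "eef_rot": TCP orientation; "ft_force": force on the tool from outside, world axes, zero at the start; "torque": the same for the moment, N m; "opening": finger opening in mm.
Only numpy, scipy, OpenCV 4.12 (cv2) and the standard library are available. Lean on these libraries where they do the work, as an engineer would, in place of code of your own. Each camera call takes 0.05 s, during which the arm holds its last target.

## Working session

There is one attempt and no reset: what is moved stays moved. The work goes in short steps, Python scripts to look and compute and a tool call to move; the robot and the scene stay as the last step left them, time stands still between calls to the robot, and variables do not carry over. Pictures are saved under pics/ and viewed, and the job is handed in when it is done.

Besides the shell and the picture viewer there is one more tool, called in YAML: its name, and indented under it one key for each argument. arm_command: Moves the arm, as the interface text tells. Its arguments: {"type":"object","properties":{"rows":{"type":"array","items":{"type":"object","properties":{"translation":{"type":"array","items":{"type":"number","minimum":-1,"maximum":1}},"angular":{"type":"array","items":{"type":"number","minimum":-1,"maximum":1}}}}},"hand":{"type":"number"},"force":{"type":"number"}},"required":["rows"]}

```bash
mkdir -p pics; ls
python3 - <<'E'
from bench import get_state, eyes, ctrl
import cv2,json,numpy as np
s=get_state();print({k:np.round(v,3).tolist() for k,v in s.items()}, ctrl.grip_point_offset)
for n in("scene","top"):
    d=eyes.capture(n);cv2.imwrite(f"pics/{n}0.png",d["image"][:,:,::-1])
    print(n,{k:(np.round(v,4).tolist()) for k,v in d.items() if k!="image"})
E
```

```text
pics
{'clock': 0.0, 'joints': [-1.174, 0.616, -0.013, 1.425, 0.008, 1.103, -0.04], 'qd': [0.0, 0.0, 0.001, -0.001, -0.0, 0.0, 0.0], 'effort': [0.0, -45.893, 0.209, -16.574, -0.061, 0.02, 0.0], 'eef_pos': [266.408, 592.048, 217.523], 'eef_rot': [-0.593, 0.594, 0.383, -0.385], 'ft_force': [0.44, 0.262, 0.041], 'torque': [0.002, 0.002, 0.03], 'opening': 93.046} 18.8
scene {'vertical_fov': 42.9821, 'cx': 280.4493, 'cy': 214.1685, 'world_from_camera': [[-0.6165, 0.448, -0.6474, -421.5747], [-0.7873, -0.3605, 0.5003, 791.7633], [-0.0093, 0.8182, 0.5749, 979.3467], [0.0, 0.0, 0.0, 1.0]]}
top {'vertical_fov': 42.2882, 'cx': 277.6109, 'cy': 216.1985, 'world_from_camera': [[-0.3448, 0.9006, -0.2647, 142.5753], [-0.9387, -0.3289, 0.1036, 235.4258], [0.0063, 0.2842, 0.9587, 1703.1602], [0.0, 0.0, 0.0, 1.0]]}
```

View pics/scene0.png

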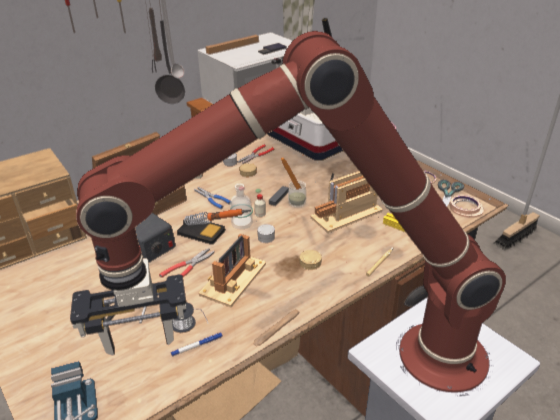

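View pics/top0.png

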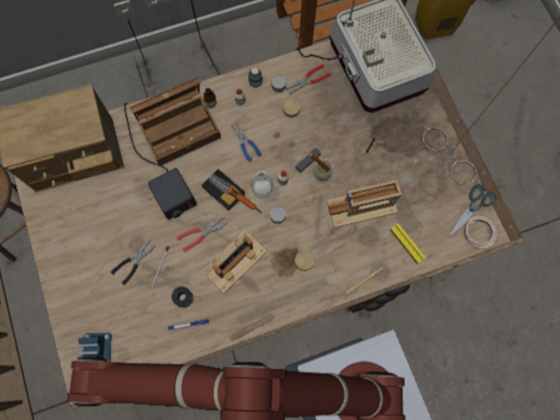

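```bash
cat > h.py <<'E'
import numpy as np,cv2
from bench import get_state, eyes, ctrl
from scipy.spatial.transform import Rotation as R
def cam(n,save=None):
    d=eyes.capture(n)
    if save: cv2.imwrite(f"pics/{save}.png",d["image"][:,:,::-1])
    return d
def ray(d,u,v):
    h=d["image"].shape[0];f=h/2/np.tan(np.radians(d["vertical_fov"])/2)
    T=np.array(d["world_from_camera"])
    r=T[:3,:3]@np.array([(u-d["cx"])/f,-(v-d["cy"])/f,-1]);return T[:3,3],r/np.linalg.norm(r)
def onz(d,u,v,z):
    o,r=ray(d,u,v);return o+r*(z-o[2])/r[2]
def proj(d,p):
    h=d["image"].shape[0];f=h/2/np.tan(np.radians(d["vertical_fov"])/2)
    T=np.array(d["world_from_camera"]);q=T[:3,:3].T@(np.asarray(p,float)-T[:3,3])
    return np.array([d["cx"]+f*q[0]/-q[2],d["cy"]-f*q[1]/-q[2]])
def crop(d,name,u0,v0,w,h,k):
    c=d["image"][v0:v0+h,u0:u0+w,::-1];cv2.imwrite(f"pics/{name}.png",cv2.resize(c,None,fx=k,fy=k,interpolation=cv2.INTER_CUBIC))
def pose():
    s=get_state();w,x,y,z=s["eef_rot"];return np.array(s["eef_pos"]),R.from_quat([x,y,z,w]).as_matrix()
E
python3 - <<'E'
from h import *
t=cam("top");s=cam("scene")
crop(t,"t_chute",320,170,100,70,8);crop(t,"t_frame",195,225,80,70,8)
crop(s,"s_chute",300,160,110,80,7);crop(s,"s_frame",190,225,90,85,7)
print(np.round(pose()[1],3))
E
```

```text
[[ 0.41  -0.001 -0.912]
 [ 0.912 -0.001  0.41 ]
 [-0.002 -1.    -0.   ]]
```

View pics/t_chute.png

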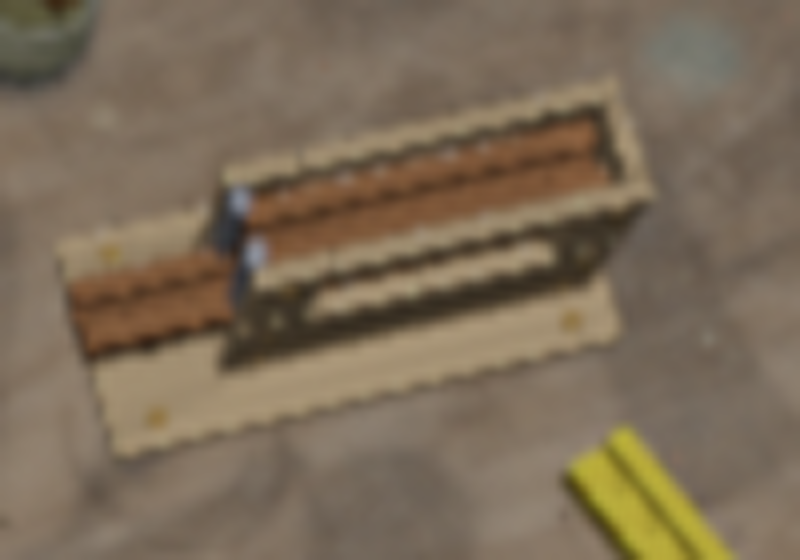

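View pics/t_frame.png

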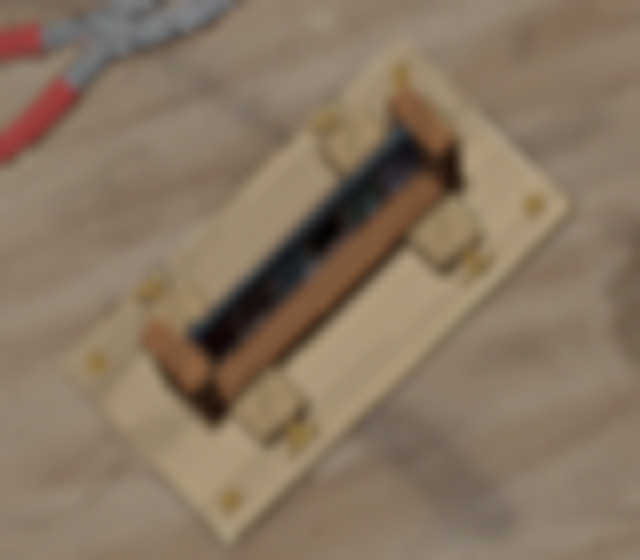

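View pics/s_chute.png

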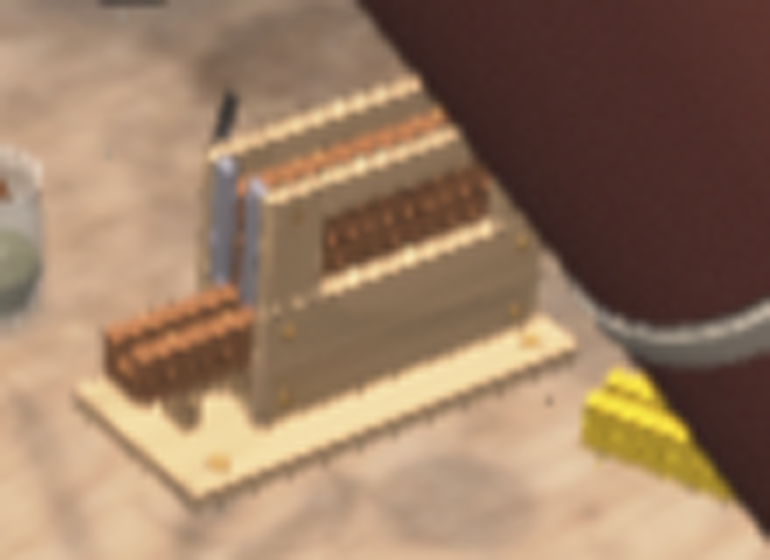

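View pics/s_frame.png

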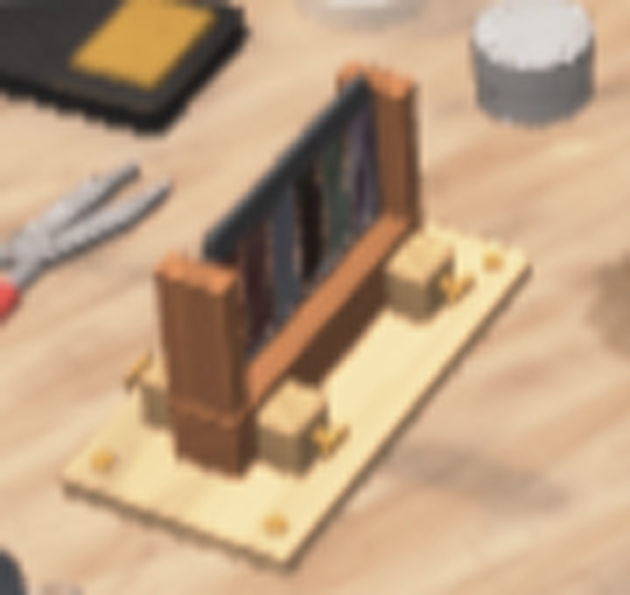

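Run:
```python
from h import *
t=cam("top");s=cam("scene")
def P(d,c,u0,v0,k,z): return onz(d,u0+(c[0]+.5)/k-.5,v0+(c[1]+.5)/k-.5,z)
def show(n,d,L,u0,v0,k):
    for c,z in L: print(n,c,z,np.round(P(d,c,u0,v0,k,z),1))
show("chT base",t,[((60,240),12),((120,457),12),((622,343),12)],320,170,8)
show("chT rail",t,[((70,285),66),((93,357),54),((90,350),66)],320,170,8)
show("chT walltop",t,[((222,170),132),((615,82),132),((655,195),132),((262,288),132)],320,170,8)
show("chS base",s,[((77,390),12),((195,502),12),((577,347),12)],300,160,7)
show("frT base",t,[((405,42),12),((572,210),12),((230,542),12),((62,362),12)],195,225,8)
show("frT stile",t,[((397,90),106),((455,145),106),((150,325),106),((208,385),106)],195,225,8)
show("frS stile",s,[((340,70),106),((372,64),106),((415,80),106),((160,262),106),((192,255),106),((240,270),106)],190,225,7)
show("frS base",s,[((530,268),12),((290,568),12),((64,480),12)],190,225,7)
for n,u,v,z in [("spool",182,297,46),("tin2",278,214,34),("tin1",305,260,24),("bottle",262,185,70),("oil",283,177,73),("jar",322,168,71),("pliers",203,235,10),("pencil",188,324,5),("gripper",95,348,50)]:
    print(n,np.round(onz(t,u,v,z),0))
```

```text
chT base (60, 240) 12 [ 607.2 -119.4   12. ]
chT base (120, 457) 12 [ 513.1 -108.1   12. ]
chT base (622, 343) 12 [ 487.6 -318.4   12. ]
chT rail (70, 285) 66 [ 573.6 -104.9   66. ]
chT rail (93, 357) 54 [ 545.8 -104.9   54. ]
chT rail (90, 350) 66 [ 545.9 -102.3   66. ]
chT walltop (222, 170) 132 [ 579.2 -162.9  132. ]
chT walltop (615, 82) 132 [ 560.5 -319.   132. ]
chT walltop (655, 195) 132 [ 513.  -314.8  132. ]
chT walltop (262, 288) 132 [ 530.1 -159.3  132. ]
chS base (77, 390) 12 [ 603.6 -120.    12. ]
chS base (195, 502) 12 [ 508.4 -105.    12. ]
chS base (577, 347) 12 [ 486.8 -319.4   12. ]
frT base (405, 42) 12 [602.3 166.6  12. ]
frT base (572, 210) 12 [514.  126.9  12. ]
frT base (230, 542) 12 [435.2 296.9  12. ]
frT base (62, 362) 12 [525.4 336.4  12. ]
frT stile (397, 90) 106 [560.  179.4 106. ]
frT stile (455, 145) 106 [532.2 165.9 106. ]
frT stile (150, 325) 106 [506.2 295.7 106. ]
frT stile (208, 385) 106 [477.2 282.6 106. ]
frS stile (340, 70) 106 [558.1 180.1 106. ]
frS stile (372, 64) 106 [553.5 168.3 106. ]
frS stile (415, 80) 106 [534.8 161.2 106. ]
frS stile (160, 262) 106 [504.1 295.7 106. ]
frS stile (192, 255) 106 [500.2 284.6 106. ]
frS stile (240, 270) 106 [482.3 275.6 106. ]
frS base (530, 268) 12 [508.1 128.9  12. ]
frS base (290, 568) 12 [428.3 297.   12. ]
frS base (64, 480) 12 [519.2 337.4  12. ]
spool [459. 418.  46.]
tin2 [610.  51.  34.]
tin1 [441.  22.  24.]
bottle [708.  70.  70.]
oil [710.  -2.  73.]
jar [ 696. -131.   71.]
pliers [633. 300.  10.]
pencil [381. 430.   5.]
gripper [403. 704.  50.]
```

```bash
cat >> h.py <<'E'
def Rt(hor,tilt):
    """tool axes: y=approach = sin(tilt)*hor + cos(tilt)*down; x=jaw horizontal, z completes. hor unit 2-vec. sign s.t. z ~ -hor for tilt 0"""
    h3=np.array([hor[0],hor[1],0.]);h3/=np.linalg.norm(h3)
    y=np.sin(tilt)*h3-np.cos(tilt)*np.array([0,0,1.])
    z0=-np.cos(tilt)*h3-np.sin(tilt)*np.array([0,0,1.])
    x=np.cross(y,z0);return np.stack([x,y,z0],1)
def plan(p1,R1,n,dec=2,p0=None,R0=None):
    p,Rm=pose()
    if p0 is not None:p,Rm=np.array(p0),R0
    rv=R.from_matrix(Rm.T@R1).as_rotvec();st=R.from_rotvec(rv/n).as_matrix();d=(np.array(p1)-p)/n
    print("total rotvec",np.round(rv,3),"ang/row",np.round(rv/n/.15,dec),"dist",np.round(np.linalg.norm(d)*n,1))
    for i in range(n):
        print(np.round(Rm.T@d/25,dec).tolist());Rm=Rm@st
def st():
    s=get_state();p,Rm=pose();print("t",round(s["clock"],2),"p",np.round(p,1),"appr",np.round(Rm[:,1],3),"jaw",np.round(Rm[:,0],3),"F",np.round(s["ft_force"],1),"open",round(s["opening"],1),"q",np.round(s["joints"],2))
fc=np.array([-.117,-.9931])
E
python3 - <<'E'
from h import *
plan([566,-60,200],Rt(fc,.785),30)
d=cam("scene");
p,Rm=pose()
for s in(-1,1):print(proj(d,p+s*46.5*Rm[:,0]))
crop(d,"s_grip",60,260,150,120,5)
E
```

```text
total rotvec [-0.675  1.196  0.494] ang/row [-0.15  0.27  0.11] dist 718.2
[-0.63, 0.02, -0.72]
[-0.6, 0.05, -0.74]
[-0.57, 0.08, -0.77]
[-0.54, 0.1, -0.79]
[-0.5, 0.13, -0.8]
[-0.47, 0.16, -0.82]
[-0.43, 0.18, -0.83]
[-0.39, 0.21, -0.85]
[-0.36, 0.23, -0.86]
[-0.32, 0.26, -0.86]
[-0.28, 0.28, -0.87]
[-0.24, 0.31, -0.87]
[-0.2, 0.33, -0.88]
[-0.16, 0.35, -0.88]
[-0.12, 0.38, -0.87]
[-0.08, 0.4, -0.87]
[-0.04, 0.42, -0.86]
[0.0, 0.44, -0.85]
[0.05, 0.46, -0.84]
[0.09, 0.47, -0.83]
[0.13, 0.49, -0.81]
[0.17, 0.51, -0.8]
[0.21, 0.52, -0.78]
[0.25, 0.53, -0.76]
[0.29, 0.55, -0.73]
[0.32, 0.56, -0.71]
[0.36, 0.57, -0.68]
[0.4, 0.58, -0.65]
[0.43, 0.58, -0.62]
[0.47, 0.59, -0.59]
[164.6446982  340.97784389]
[113.08922831 350.69053845]
```

View pics/s_grip.png

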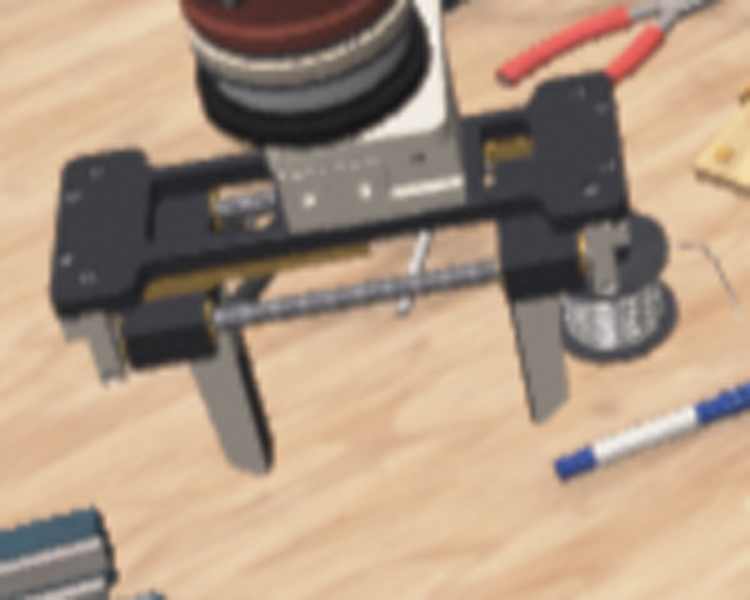

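arm_command:
  rows:
    - {"translation": [-0.63, 0.02, -0.72], "angular": [-0.15, 0.27, 0.11]}
    - {"translation": [-0.6, 0.05, -0.74], "angular": [-0.15, 0.27, 0.11]}
    - {"translation": [-0.57, 0.08, -0.77], "angular": [-0.15, 0.27, 0.11]}
    - {"translation": [-0.54, 0.1, -0.79], "angular": [-0.15, 0.27, 0.11]}
    - {"translation": [-0.5, 0.13, -0.8], "angular": [-0.15, 0.27, 0.11]}
  hand: -1
  force: 40

```text
clock: 0.85
eef_pos: [316.9, 482.7, 215.9]
eef_rot: [-0.579, 0.678, 0.317, -0.323]
ft_force: [-0.5, 0.0, 0.5]
opening: 93.1
```

arm_command:
  rows:
    - {"translation": [-0.47, 0.16, -0.82], "angular": [-0.15, 0.27, 0.11]}
    - {"translation": [-0.43, 0.18, -0.83], "angular": [-0.15, 0.27, 0.11]}
    - {"translation": [-0.39, 0.21, -0.85], "angular": [-0.15, 0.27, 0.11]}
    - {"translation": [-0.36, 0.23, -0.86], "angular": [-0.15, 0.27, 0.11]}
    - {"translation": [-0.32, 0.26, -0.86], "angular": [-0.15, 0.27, 0.11]}

```text
clock: 1.35
eef_pos: [366.5, 373.3, 212.8]
eef_rot: [-0.555, 0.751, 0.246, -0.258]
ft_force: [-0.7, 0.6, -0.0]
opening: 92.8
```

arm_command:
  rows:
    - {"translation": [-0.28, 0.28, -0.87], "angular": [-0.15, 0.27, 0.11]}
    - {"translation": [-0.24, 0.31, -0.87], "angular": [-0.15, 0.27, 0.11]}
    - {"translation": [-0.2, 0.33, -0.88], "angular": [-0.15, 0.27, 0.11]}
    - {"translation": [-0.16, 0.35, -0.88], "angular": [-0.15, 0.27, 0.11]}
    - {"translation": [-0.12, 0.38, -0.87], "angular": [-0.15, 0.27, 0.11]}

```text
clock: 1.85
eef_pos: [415.6, 264.1, 209.8]
eef_rot: [-0.523, 0.813, 0.172, -0.189]
ft_force: [0.3, -0.1, 0.2]
opening: 93.3
```

arm_command:
  rows:
    - {"translation": [-0.08, 0.4, -0.87], "angular": [-0.15, 0.27, 0.11]}
    - {"translation": [-0.04, 0.42, -0.86], "angular": [-0.15, 0.27, 0.11]}
    - {"translation": [0, 0.44, -0.85], "angular": [-0.15, 0.27, 0.11]}
    - {"translation": [0.05, 0.46, -0.84], "angular": [-0.15, 0.27, 0.11]}
    - {"translation": [0.09, 0.47, -0.83], "angular": [-0.15, 0.27, 0.11]}

```text
clock: 2.35
eef_pos: [464.2, 154.7, 206.5]
eef_rot: [-0.483, 0.863, 0.095, -0.118]
ft_force: [-0.2, -0.1, 1.0]
opening: 93.2
```

arm_command:
  rows:
    - {"translation": [0.13, 0.49, -0.81], "angular": [-0.15, 0.27, 0.11]}
    - {"translation": [0.17, 0.51, -0.8], "angular": [-0.15, 0.27, 0.11]}
    - {"translation": [0.21, 0.52, -0.78], "angular": [-0.15, 0.27, 0.11]}
    - {"translation": [0.25, 0.53, -0.76], "angular": [-0.15, 0.27, 0.11]}
    - {"translation": [0.29, 0.55, -0.73], "angular": [-0.15, 0.27, 0.11]}

```text
clock: 2.85
eef_pos: [513.2, 45.2, 203.4]
eef_rot: [-0.436, 0.899, 0.017, -0.044]
ft_force: [0.2, 0.8, 0.1]
opening: 92.8
```

arm_command:
  rows:
    - {"translation": [0.32, 0.56, -0.71], "angular": [-0.15, 0.27, 0.11]}
    - {"translation": [0.36, 0.57, -0.68], "angular": [-0.15, 0.27, 0.11]}
    - {"translation": [0.4, 0.58, -0.65], "angular": [-0.15, 0.27, 0.11]}
    - {"translation": [0.43, 0.58, -0.62], "angular": [-0.15, 0.27, 0.11]}
    - {"translation": [0.47, 0.59, -0.59], "angular": [-0.15, 0.27, 0.11]}

```text
clock: 3.35
eef_pos: [561.4, -64.2, 200.2]
eef_rot: [-0.382, 0.922, -0.062, 0.03]
ft_force: [0.3, 0.4, -0.2]
opening: 93.4
```

Run:
```python
from h import *
st()
t=cam("top","t1");s=cam("scene","s1")
p,Rm=pose()
for d in(t,s):
  for k in(-1,1):print(np.round(proj(d,p+k*46.5*Rm[:,0]),1))
  print(np.round(proj(d,p),1))
crop(t,"t1c",310,130,120,100,6);crop(s,"s1c",260,130,130,100,6)
```

```text
t 3.35 p [561.4 -64.2 200.2] appr [-0.091 -0.701 -0.707] jaw [ 0.991 -0.137  0.008] F [ 0.3  0.4 -0.2] open 93.4 q [-0.68  0.76  0.66  1.68  0.37  1.06 -0.48]
[325.9 214.3]
[318.6 184.5]
[322.2 199.3]
[316.7 182. ]
[299.1 167.3]
[307.7 174.5]
```

View pics/t1.png

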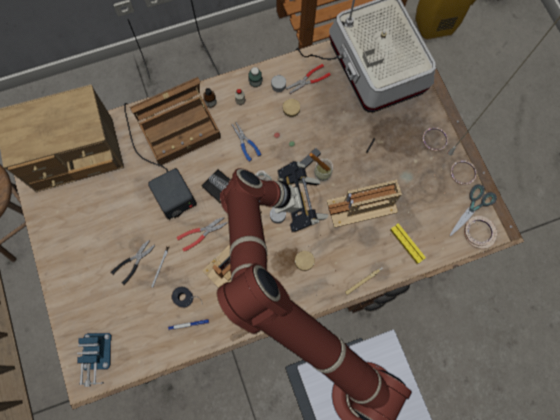

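View pics/s1.png

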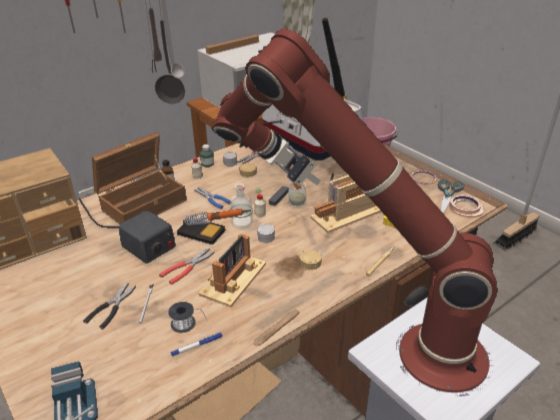

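View pics/t1c.png

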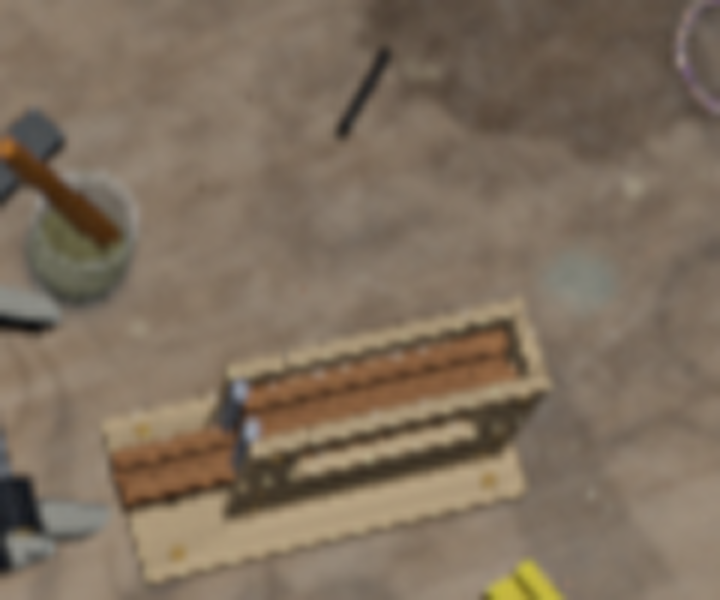

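View pics/s1c.png

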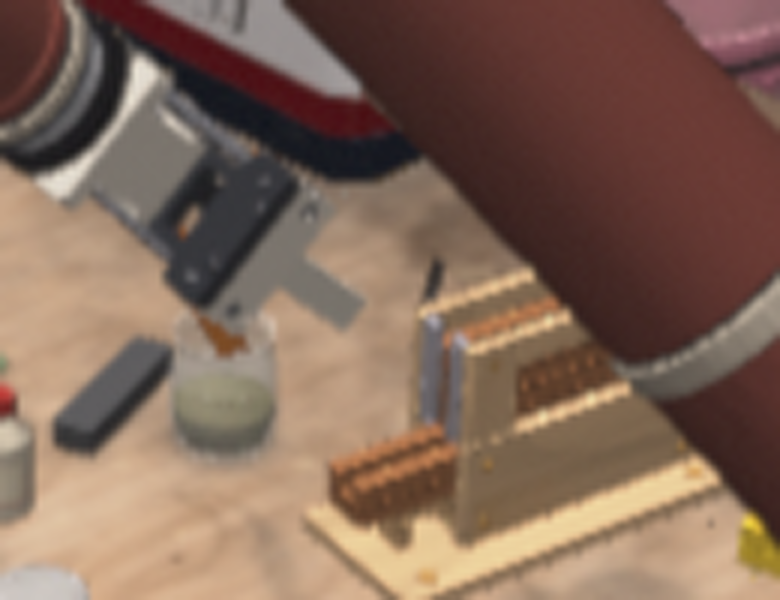

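Run:
```python
from h import *
t=cam("top")
def P(c,z): return onz(t,310+(c[0]+.5)/6-.5,130+(c[1]+.5)/6-.5,z)
n=np.array([.9931,-.117]);
for c,z in [((112,453),66),((228,430),66),((125,506),66),((235,483),66),((116,468),66),((235,445),66),((230,370),132),((520,303),132),((550,383),132),((258,462),132)]:
    p=P(c,z);print(c,np.round(p,1),"lat",round(p[:2]@n,1),"along",round(p[:2]@fc,1))
# colour profile across rail
im=cv2.cvtColor(t["image"],cv2.COLOR_RGB2HSV)
for u in (333,337,341):
    print(u,[(v,t["image"][v,u].tolist()) for v in range(200,218)])
```

```text
(112, 453) [ 574.  -104.8   66. ] lat 582.3 along 36.9
(228, 430) [ 564.8 -167.2   66. ] lat 580.5 along 100.0
(125, 506) [ 544.5 -100.4   66. ] lat 552.5 along 36.0
(235, 483) [ 536.4 -159.5   66. ] lat 551.3 along 95.7
(116, 468) [ 565.6 -103.7   66. ] lat 573.8 along 36.8
(235, 445) [ 555.8 -167.5   66. ] lat 571.6 along 101.3
(230, 370) [ 577.3 -164.1  132. ] lat 592.5 along 95.5
(520, 303) [ 559.9 -318.1  132. ] lat 593.2 along 250.4
(550, 383) [ 514.8 -315.   132. ] lat 548.1 along 252.6
(258, 462) [ 526.8 -158.8  132. ] lat 541.8 along 96.1
333 [(200, [165, 142, 105]), (201, [155, 129, 80]), (202, [152, 128, 84]), (203, [146, 121, 89]), (204, [142, 106, 76]), (205, [135, 95, 63]), (206, [118, 81, 54]), (207, [92, 62, 41]), (208, [110, 76, 50]), (209, [127, 88, 59]), (210, [137, 97, 65]), (211, [137, 97, 64]), (212, [121, 83, 55]), (213, [80, 54, 35]), (214, [91, 75, 56]), (215, [142, 124, 96]), (216, [170, 151, 121]), (217, [174, 155, 124])]
337 [(200, [163, 145, 115]), (201, [159, 141, 113]), (202, [155, 134, 108]), (203, [147, 117, 91]), (204, [137, 98, 69]), (205, [117, 81, 52]), (206, [91, 62, 40]), (207, [105, 72, 47]), (208, [126, 89, 60]), (209, [135, 96, 64]), (210, [137, 97, 65]), (211, [123, 85, 56]), (212, [84, 55, 35]), (213, [77, 60, 42]), (214, [130, 112, 88]), (215, [169, 149, 120]), (216, [173, 153, 123]), (217, [173, 153, 123])]
341 [(200, [158, 140, 111]), (201, [153, 131, 102]), (202, [143, 110, 79]), (203, [136, 96, 64]), (204, [119, 82, 53]), (205, [96, 66, 42]), (206, [109, 75, 50]), (207, [128, 89, 60]), (208, [134, 94, 63]), (209, [136, 96, 65]), (210, [122, 84, 55]), (211, [87, 59, 38]), (212, [85, 68, 50]), (213, [137, 119, 93]), (214, [168, 149, 119]), (215, [173, 154, 124]), (216, [172, 153, 123]), (217, [171, 153, 122])]
```

```bash
cat >> h.py <<'E'
fc=np.array([-.123,-.9924])
E
python3 - <<'E'
from h import *
Rg=Rt(fc,.785);a=Rg[:,1];T=np.array([553.9,-144.1,39.7])
plan(T-70*a,Rg,5)
plan(T,Rg,5,p0=T-70*a,R0=Rg)
E
```

```text
total rotvec [ 0.    -0.016 -0.006] ang/row [ 0.   -0.02 -0.01] dist 115.0
[0.02, 0.8, 0.46]
[0.02, 0.8, 0.46]
[0.02, 0.8, 0.46]
[0.02, 0.8, 0.46]
[0.02, 0.8, 0.46]
total rotvec [0. 0. 0.] ang/row [0. 0. 0.] dist 70.0
[0.0, 0.56, 0.0]
[0.0, 0.56, 0.0]
[0.0, 0.56, 0.0]
[0.0, 0.56, 0.0]
[0.0, 0.56, 0.0]
```

arm_command:
  rows:
    - {"translation": [0.02, 0.8, 0.46], "angular": [0, -0.02, -0.01]}
    - {"translation": [0.02, 0.8, 0.46], "angular": [0, -0.02, -0.01]}
    - {"translation": [0.02, 0.8, 0.46], "angular": [0, -0.02, -0.01]}
    - {"translation": [0.02, 0.8, 0.46], "angular": [0, -0.02, -0.01]}
    - {"translation": [0.02, 0.8, 0.46], "angular": [0, -0.02, -0.01]}

```text
clock: 4.0
eef_pos: [560.1, -91.2, 87.7]
eef_rot: [-0.384, 0.922, -0.053, 0.023]
ft_force: [0.5, 0.4, -0.0]
opening: 93.1
```

Run:
```python
from h import *
st()
t=cam("top");s=cam("scene")
Rg=Rt(fc,.785);T=np.array([553.9,-144.1,39.7]);plan(T,Rg,5)
crop(t,"t2c",300,160,100,80,7);crop(s,"s2c",270,150,110,80,7)
```

```text
t 4.0 p [560.1 -91.2  87.7] appr [-0.081 -0.7   -0.71 ] jaw [ 0.993 -0.116  0.002] F [ 0.5  0.4 -0. ] open 93.1 q [-0.62  0.92  0.63  1.78  0.36  0.82 -0.55]
total rotvec [-0.001  0.007  0.001] ang/row [-0.    0.01  0.  ] dist 70.2
[0.02, 0.56, -0.03]
[0.02, 0.56, -0.03]
[0.02, 0.56, -0.03]
[0.02, 0.56, -0.03]
[0.02, 0.56, -0.03]
```

View pics/t2c.png

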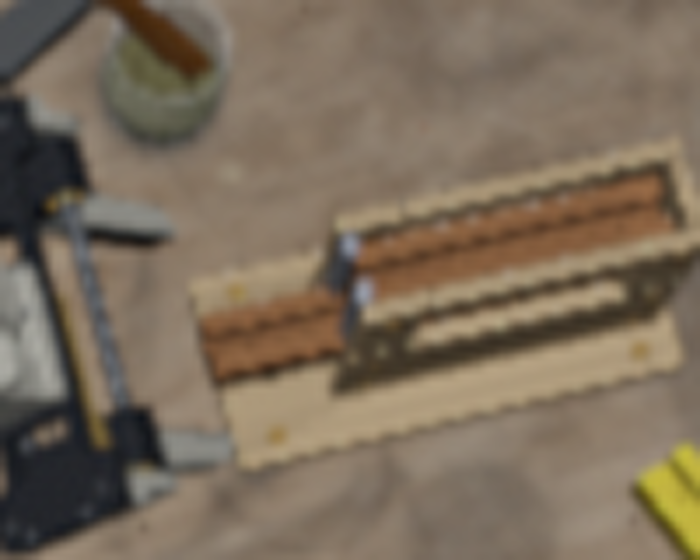

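View pics/s2c.png

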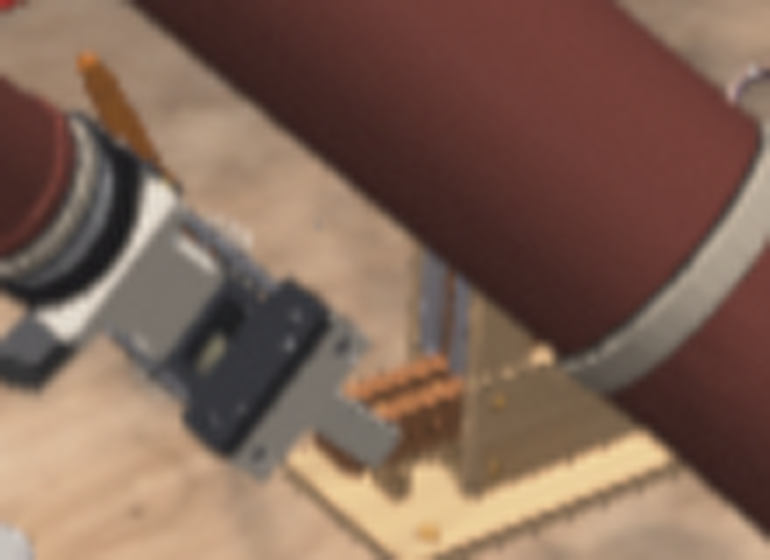

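arm_command:
  rows:
    - {"translation": [0.02, 0.56, -0.03], "angular": [0, 0.01, 0]}
    - {"translation": [0.02, 0.56, -0.03], "angular": [0, 0.01, 0]}
    - {"translation": [0.02, 0.56, -0.03], "angular": [0, 0.01, 0]}
    - {"translation": [0.02, 0.56, -0.03], "angular": [0, 0.01, 0]}
    - {"translation": [0.02, 0.56, -0.03], "angular": [0, 0.01, 0]}

```text
clock: 4.6
eef_pos: [557.4, -143.8, 42.4]
eef_rot: [-0.383, 0.922, -0.055, 0.027]
ft_force: [0.4, 0.4, -1.3]
opening: 92.7
```

arm_command:
  rows:
    - {"translation": [0, 0, 0], "angular": [0, 0, 0]}
    - {"translation": [0, 0, 0], "angular": [0, 0, 0]}
    - {"translation": [0, 0, 0], "angular": [0, 0, 0]}
  hand: -0.2

```text
clock: 4.9
eef_pos: [557.1, -143.5, 42.3]
eef_rot: [-0.383, 0.922, -0.055, 0.027]
ft_force: [-0.2, 0.6, -0.3]
opening: 73.7
```

Run:
```python
from h import *
st()
t=cam("top");s=cam("scene")
crop(t,"t3c",300,160,100,80,7);crop(s,"s3c",270,150,110,80,7)
```

```text
t 4.9 p [ 557.1 -143.5   42.3] appr [-0.08  -0.7   -0.709] jaw [ 0.992 -0.122  0.008] F [-0.2  0.6 -0.3] open 73.7 q [-0.55  0.99  0.64  1.82  0.39  0.67 -0.57]
```

View pics/t3c.png

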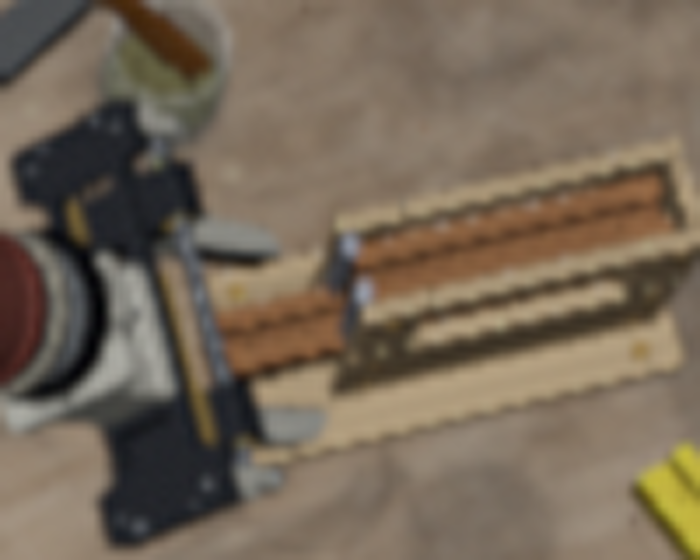

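View pics/s3c.png

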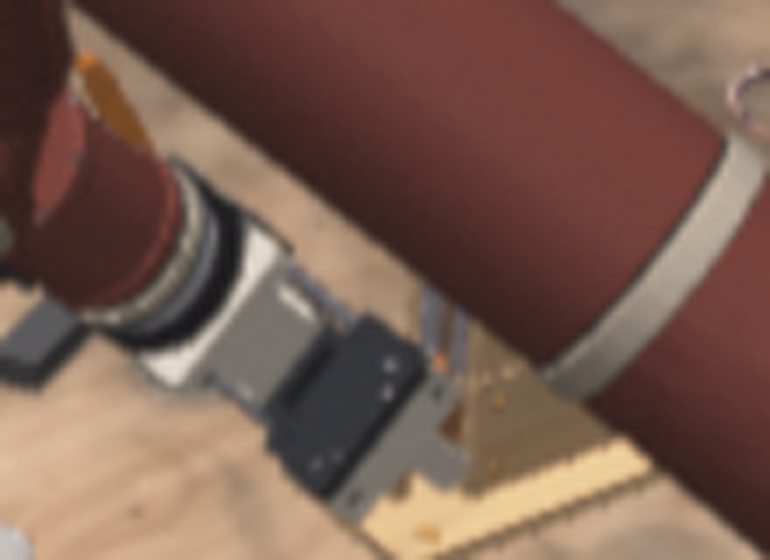

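arm_command:
  rows:
    - {"translation": [-0.12, 0.06, 0.05], "angular": [0, 0, 0]}
    - {"translation": [0, 0, 0], "angular": [0, 0, 0]}
    - {"translation": [0, 0, 0], "angular": [0, 0, 0]}
  hand: 0.1

```text
clock: 5.3
eef_pos: [553.2, -144.0, 39.9]
eef_rot: [-0.383, 0.922, -0.056, 0.027]
ft_force: [-0.5, 0.4, 0.9]
opening: 43.7
```

arm_command:
  rows:
    - {"translation": [0, 0, 0], "angular": [0, 0, 0]}
    - {"translation": [0, 0, 0], "angular": [0, 0, 0]}
    - {"translation": [0, 0, 0], "angular": [0, 0, 0]}
  hand: 1
  force: 10

```text
clock: 5.6
eef_pos: [554.8, -144.0, 40.0]
eef_rot: [-0.383, 0.922, -0.054, 0.027]
ft_force: [1.9, -0.7, -0.6]
opening: 30.3
```

Run:
```python
from h import *
st()
```

```text
t 5.6 p [ 554.8 -144.    40. ] appr [-0.079 -0.7   -0.709] jaw [ 0.993 -0.121  0.009] F [ 1.9 -0.7 -0.6] open 30.3 q [-0.55  1.    0.64  1.83  0.39  0.66 -0.57]
```

Run:
```python
from h import *
p,Rm=pose()
print(Rm.T@np.array([.12,.993,0])/25*100, Rm.T@np.array([0,0,1])/25*10)
```

```text
[-0.00506159 -2.82020683  2.83788509] [ 0.00359557 -0.28371679 -0.281943  ]
```

arm_command:
  rows:
    - {"translation": [0, 0, 0], "angular": [0, 0, 0]}
    - {"translation": [0, 0, 0], "angular": [0, 0, 0]}
  hand: 1
  force: 45

```text
clock: 5.8
eef_pos: [554.9, -143.9, 40.0]
eef_rot: [-0.383, 0.922, -0.054, 0.028]
ft_force: [4.2, -0.9, -1.3]
opening: 29.7
```

arm_command:
  rows:
    - {"translation": [0, -0.15, 0.15], "angular": [0, 0, 0]}
    - {"translation": [0, -0.25, 0.25], "angular": [0, 0, 0]}
    - {"translation": [0, -0.25, 0.25], "angular": [0, 0, 0]}

```text
clock: 6.1
eef_pos: [557.2, -121.7, 40.2]
eef_rot: [-0.383, 0.922, -0.055, 0.027]
ft_force: [4.0, -3.9, -2.2]
opening: 29.8
```

arm_command:
  rows:
    - {"translation": [0, -0.25, 0.25], "angular": [0, 0, 0]}
    - {"translation": [0, -0.25, 0.25], "angular": [0, 0, 0]}
    - {"translation": [0, -0.25, 0.25], "angular": [0, 0, 0]}
    - {"translation": [0, -0.25, 0.25], "angular": [0, 0, 0]}

```text
clock: 6.5
eef_pos: [560.9, -85.6, 40.2]
eef_rot: [-0.383, 0.922, -0.055, 0.027]
ft_force: [4.3, -3.1, -1.7]
opening: 30.0
```

Run:
```python
from h import *
st()
t=cam("top");s=cam("scene")
crop(t,"t4c",300,160,100,80,7);crop(s,"s4c",250,140,130,90,6)
```

```text
t 6.5 p [560.9 -85.6  40.2] appr [-0.081 -0.701 -0.709] jaw [ 0.992 -0.122  0.007] F [ 4.3 -3.1 -1.7] open 30.0 q [-0.62  1.    0.61  1.78  0.34  0.76 -0.6 ]
```

View pics/t4c.png

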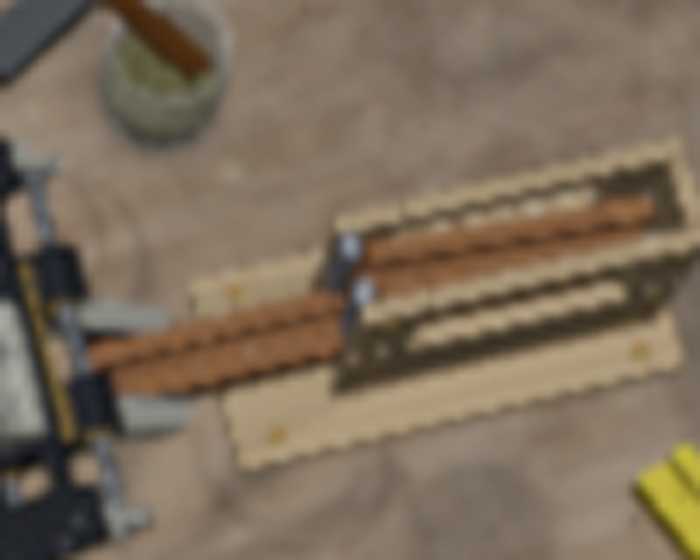

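View pics/s4c.png

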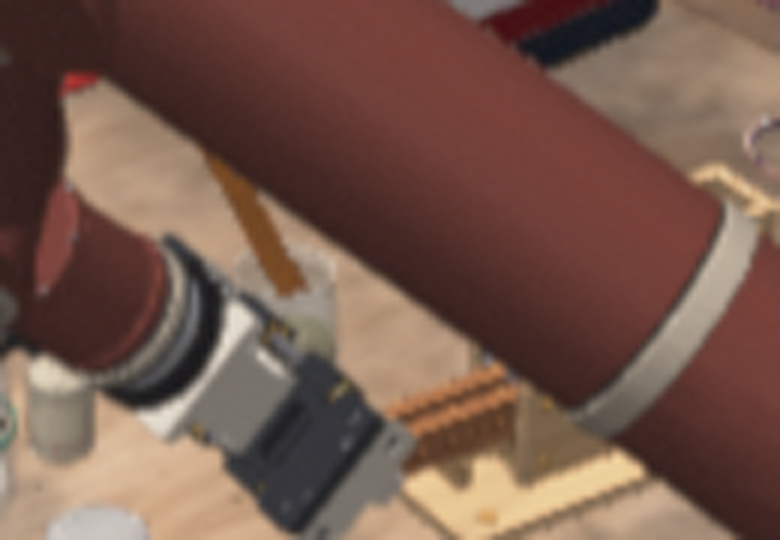

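arm_command:
  rows:
    - {"translation": [0, -0.25, 0.25], "angular": [0, 0, 0]}
    - {"translation": [0, -0.25, 0.25], "angular": [0, 0, 0]}
    - {"translation": [0, -0.25, 0.25], "angular": [0, 0, 0]}
    - {"translation": [0, -0.25, 0.25], "angular": [0, 0, 0]}
    - {"translation": [0, -0.25, 0.25], "angular": [0, 0, 0]}

```text
clock: 7.1
eef_pos: [563.9, -41.8, 39.9]
eef_rot: [-0.382, 0.922, -0.058, 0.026]
ft_force: [0.3, -0.6, 0.2]
opening: 29.9
```

arm_command:
  rows:
    - {"translation": [0, 0, 0], "angular": [0, 0, 0]}

```text
clock: 7.2
eef_pos: [565.1, -40.7, 39.8]
eef_rot: [-0.383, 0.922, -0.056, 0.026]
ft_force: [0.2, 0.7, 0.9]
opening: 29.5
```

Run:
```python
from h import *
st()
t=cam("top");s=cam("scene")
crop(t,"t5c",270,160,130,80,6);crop(s,"s5c",250,140,130,90,6)
```

```text
t 7.2 p [565.1 -40.7  39.8] appr [-0.083 -0.701 -0.709] jaw [ 0.992 -0.123  0.005] F [0.2 0.7 0.9] open 29.5 q [-0.67  1.01  0.59  1.73  0.31  0.84 -0.62]
```

View pics/t5c.png

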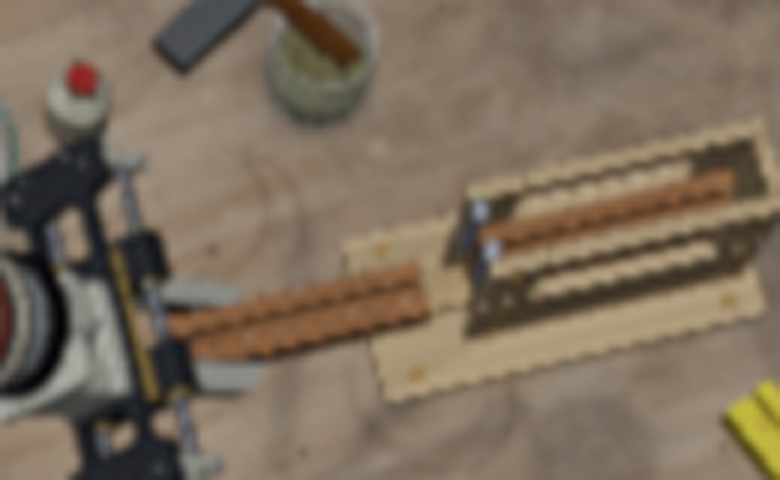

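View pics/s5c.png

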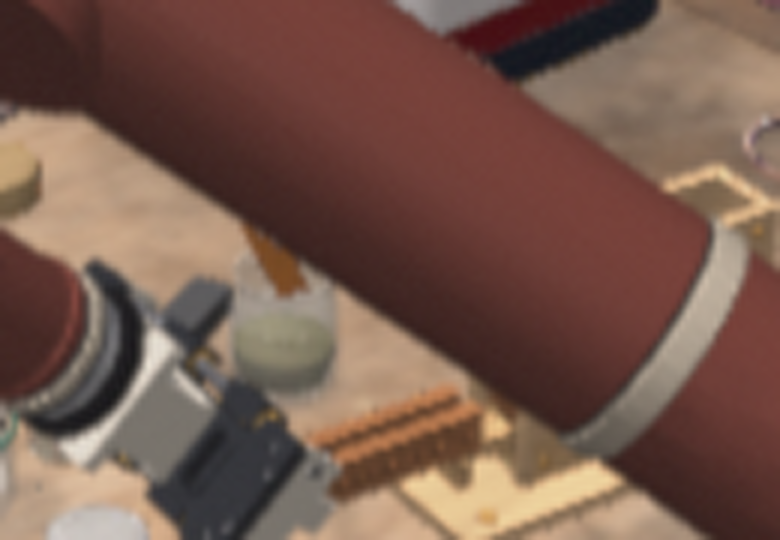

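arm_command:
  rows:
    - {"translation": [0, -0.4, -0.4], "angular": [0, 0, 0]}
    - {"translation": [0, -0.7, -0.7], "angular": [0, 0, 0]}
    - {"translation": [0, -0.7, -0.7], "angular": [0, 0, 0]}
    - {"translation": [0, -0.7, -0.7], "angular": [0, 0, 0]}
    - {"translation": [0, -0.7, -0.7], "angular": [0, 0, 0]}

```text
clock: 7.8
eef_pos: [564.6, -43.4, 155.2]
eef_rot: [-0.383, 0.922, -0.057, 0.027]
ft_force: [-0.4, -0.2, -0.8]
opening: 30.1
```

arm_command:
  rows:
    - {"translation": [0, -0.7, -0.7], "angular": [0, 0, 0]}
    - {"translation": [0, -0.4, -0.4], "angular": [0, 0, 0]}

```text
clock: 8.0
eef_pos: [565.0, -43.7, 195.0]
eef_rot: [-0.383, 0.922, -0.056, 0.029]
ft_force: [0.5, 0.0, -1.0]
opening: 29.9
```

Run:
```python
from h import *
st()
Rn=Rt(fc,-.785);print(np.round(Rn,2));G=np.array([540,-5,190.]);T=G+18.8*Rn[:,1]
plan(T,Rn,14)
```

```text
t 8.0 p [565.  -43.7 195. ] appr [-0.081 -0.7   -0.709] jaw [ 0.992 -0.125  0.01 ] F [ 0.5  0.  -1. ] open 29.9 q [-0.7   0.77  0.65  1.67  0.36  1.08 -0.49]
[[ 0.99  0.09  0.09]
 [-0.12  0.7   0.7 ]
 [-0.   -0.71  0.71]]
total rotvec [ 1.567 -0.003  0.011] ang/row [ 0.75 -0.    0.01] dist 59.7
[-0.09, -0.06, 0.13]
[-0.09, -0.05, 0.14]
[-0.09, -0.03, 0.14]
[-0.09, -0.01, 0.15]
[-0.09, 0.0, 0.15]
[-0.09, 0.02, 0.15]
[-0.09, 0.04, 0.14]
[-0.09, 0.05, 0.14]
[-0.09, 0.07, 0.13]
[-0.08, 0.08, 0.12]
[-0.08, 0.1, 0.11]
[-0.08, 0.11, 0.1]
[-0.08, 0.12, 0.09]
[-0.08, 0.13, 0.08]
```

arm_command:
  rows:
    - {"translation": [-0.09, -0.06, 0.13], "angular": [0.75, 0, 0.01]}
    - {"translation": [-0.09, -0.05, 0.14], "angular": [0.75, 0, 0.01]}
    - {"translation": [-0.09, -0.03, 0.14], "angular": [0.75, 0, 0.01]}
    - {"translation": [-0.09, -0.01, 0.15], "angular": [0.75, 0, 0.01]}
    - {"translation": [-0.09, 0, 0.15], "angular": [0.75, 0, 0.01]}

```text
clock: 8.5
eef_pos: [555.4, -24.3, 186.6]
eef_rot: [-0.625, 0.778, -0.049, 0.04]
ft_force: [-0.1, -0.1, -0.5]
opening: 29.9
```

arm_command:
  rows:
    - {"translation": [-0.09, 0.02, 0.15], "angular": [0.75, 0, 0.01]}
    - {"translation": [-0.09, 0.04, 0.14], "angular": [0.75, 0, 0.01]}
    - {"translation": [-0.09, 0.05, 0.14], "angular": [0.75, 0, 0.01]}
    - {"translation": [-0.09, 0.07, 0.13], "angular": [0.75, 0, 0.01]}
    - {"translation": [-0.08, 0.08, 0.12], "angular": [0.75, 0, 0.01]}

```text
clock: 9.0
eef_pos: [546.6, -6.4, 180.0]
eef_rot: [0.817, -0.574, 0.039, -0.05]
ft_force: [-0.3, 0.1, -0.6]
opening: 29.7
```

arm_command:
  rows:
    - {"translation": [-0.08, 0.1, 0.11], "angular": [0.75, 0, 0.01]}
    - {"translation": [-0.08, 0.11, 0.1], "angular": [0.75, 0, 0.01]}
    - {"translation": [-0.08, 0.12, 0.09], "angular": [0.75, 0, 0.01]}
    - {"translation": [-0.08, 0.13, 0.08], "angular": [0.75, 0, 0.01]}

```text
clock: 9.4
eef_pos: [540.6, 7.8, 174.3]
eef_rot: [0.924, -0.377, 0.029, -0.056]
ft_force: [-0.2, 0.4, -1.0]
opening: 29.6
```

Run:
```python
from h import *
st()
Rn=Rt(fc,-.785);G=np.array([540,-5,190.]);T=G+18.8*Rn[:,1]
plan(T,Rn,2)
t=cam("top","t6");s=cam("scene","s6")
crop(s,"s6c",220,120,130,100,6)
```

```text
t 9.4 p [540.6   7.8 174.3] appr [ 0.082  0.709 -0.7  ] jaw [ 0.992 -0.125 -0.011] F [-0.2  0.4 -1. ] open 29.6 q [ 0.46  0.65 -0.15  1.84 -0.82  1.04  0.77]
total rotvec [-0.01  -0.009 -0.006] ang/row [-0.03 -0.03 -0.02] dist 2.6
[0.02, -0.03, 0.04]
[0.02, -0.03, 0.04]
```

View pics/t6.png

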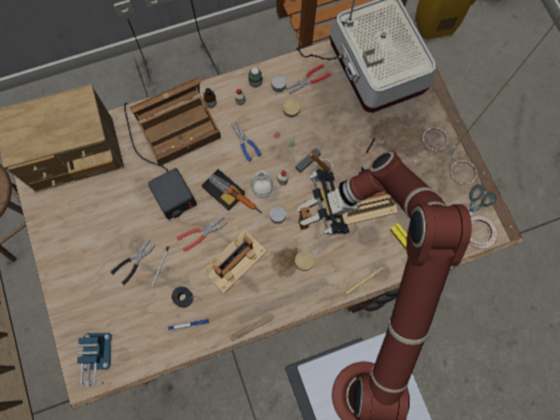

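View pics/s6.png

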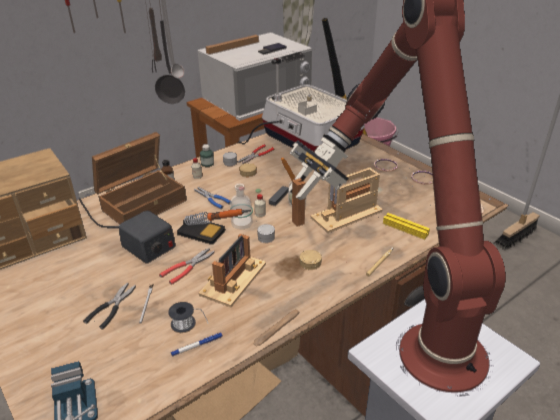

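arm_command:
  rows:
    - {"translation": [0, 0, 0], "angular": [-0.06, -0.08, -0.08]}
    - {"translation": [0, 0, 0], "angular": [0, 0, 0]}

```text
clock: 9.7
eef_pos: [540.9, 10.8, 175.2]
eef_rot: [0.921, -0.384, 0.02, -0.057]
ft_force: [0.5, 0.2, -0.7]
opening: 29.9
```

Run:
```python
from h import *
st();p,Rm=pose();print(Rm.T@[0,0,-1])
s=cam("scene");t=cam("top")
crop(s,"s7c",240,130,110,110,6);crop(t,"t7c",280,160,100,80,7)
for z in (36,0): print(z,np.round(onz(s,299,224,z),1))
```

```text
t 9.7 p [540.9  10.8 175.2] appr [ 0.09   0.699 -0.71 ] jaw [ 0.993 -0.12   0.007] F [ 0.5  0.2 -0.7] open 29.9 q [ 0.45  0.64 -0.16  1.85 -0.82  1.02  0.78]
[-0.00707025  0.7096779  -0.7044908 ]
36 [565.6 -40.8  36. ]
0 [603.2 -72.6   0. ]
```

View pics/s7c.png

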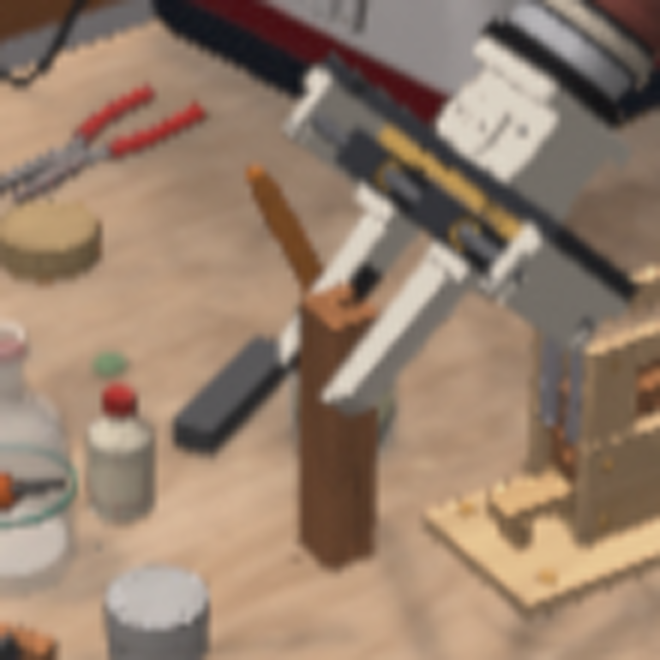

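View pics/t7c.png

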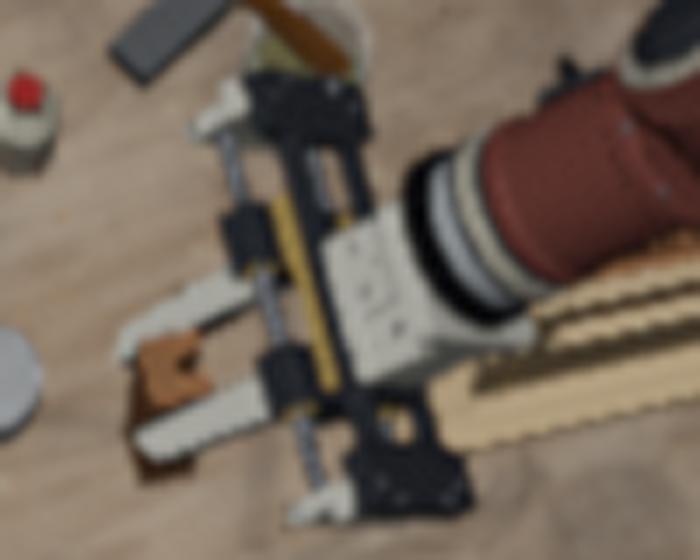

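arm_command:
  rows:
    - {"translation": [0, 0.38, -0.38], "angular": [0, 0, 0]}
    - {"translation": [0, 0.38, -0.38], "angular": [0, 0, 0]}
    - {"translation": [0, 0.38, -0.38], "angular": [0, 0, 0]}
    - {"translation": [0, 0.38, -0.38], "angular": [0, 0, 0]}
    - {"translation": [0, 0.3, -0.3], "angular": [0, 0, 0]}

```text
clock: 10.3
eef_pos: [540.7, 9.2, 107.8]
eef_rot: [0.922, -0.383, 0.022, -0.058]
ft_force: [-0.7, -1.0, -0.8]
opening: 29.8
```

arm_command:
  rows:
    - {"translation": [0, 0.08, -0.08], "angular": [0, 0, 0]}
    - {"translation": [0, 0.06, -0.06], "angular": [0, 0, 0]}

```text
clock: 10.5
eef_pos: [541.2, 9.1, 104.2]
eef_rot: [0.922, -0.383, 0.022, -0.058]
ft_force: [0.6, -0.1, -0.5]
opening: 29.7
```

Run:
```python
from h import *
st()
s=cam("scene")
crop(s,"s8c",240,150,110,110,6)
```

```text
t 10.5 p [541.2   9.1 104.2] appr [ 0.09   0.7   -0.708] jaw [ 0.992 -0.123  0.004] F [ 0.6 -0.1 -0.5] open 29.7 q [ 0.47  0.76 -0.18  1.88 -0.86  0.91  0.9 ]
```

View pics/s8c.png

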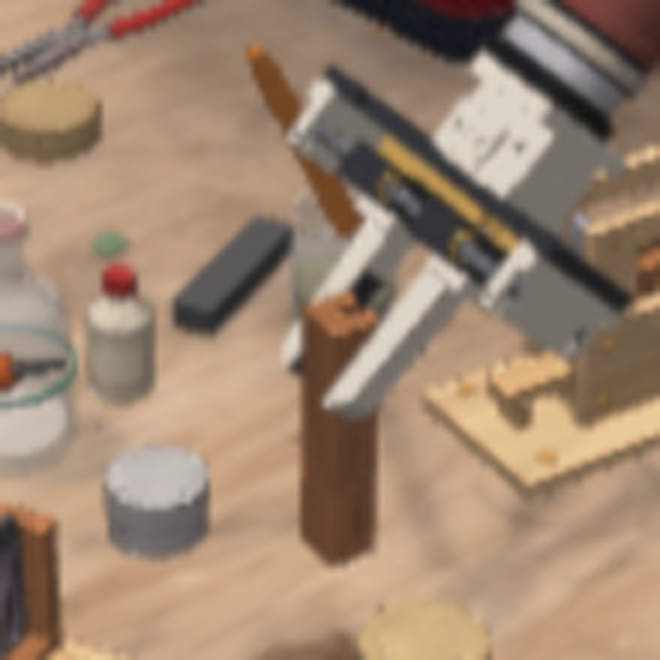

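arm_command:
  rows:
    - {"translation": [0, 0.05, -0.05], "angular": [0, 0, 0]}
    - {"translation": [0, 0.04, -0.04], "angular": [0, 0, 0]}

```text
clock: 10.75
eef_pos: [541.5, 9.0, 101.9]
eef_rot: [0.922, -0.383, 0.021, -0.058]
ft_force: [-0.5, -0.6, -0.4]
opening: 30.0
```

arm_command:
  rows:
    - {"translation": [0, 0.04, -0.04], "angular": [0, 0, 0]}

```text
clock: 10.85
eef_pos: [541.5, 9.0, 100.4]
eef_rot: [0.922, -0.383, 0.021, -0.058]
ft_force: [0.0, 0.5, -0.6]
opening: 29.9
```

arm_command:
  rows:
    - {"translation": [0, 0.03, -0.03], "angular": [0, 0, 0]}

```text
clock: 10.95
eef_pos: [541.4, 9.1, 99.2]
eef_rot: [0.922, -0.383, 0.021, -0.058]
ft_force: [0.9, 0.4, -0.4]
opening: 29.7
```

arm_command:
  rows:
    - {"translation": [0, 0.04, -0.04], "angular": [0, 0, 0]}

```text
clock: 11.05
eef_pos: [542.0, 9.0, 98.8]
eef_rot: [0.922, -0.383, 0.021, -0.058]
ft_force: [-1.8, -4.9, 10.6]
opening: 29.6
```

arm_command:
  rows:
    - {"translation": [0, 0.04, -0.04], "angular": [0, 0, 0]}

```text
clock: 11.15
eef_pos: [542.5, 9.0, 98.7]
eef_rot: [0.922, -0.382, 0.02, -0.059]
ft_force: [-2.6, -4.5, 15.9]
opening: 29.7
```

arm_command:
  rows:
    - {"translation": [0, 0.03, -0.03], "angular": [0, 0, 0]}

```text
clock: 11.25
eef_pos: [542.7, 8.9, 98.6]
eef_rot: [0.922, -0.381, 0.02, -0.059]
ft_force: [-3.7, -6.5, 18.9]
opening: 29.5
```

arm_command:
  rows:
    - {"translation": [0, 0.03, -0.03], "angular": [0, 0, 0]}

```text
clock: 11.35
eef_pos: [543.0, 9.1, 98.5]
eef_rot: [0.923, -0.381, 0.02, -0.059]
ft_force: [-3.5, -6.3, 22.2]
opening: 29.8
```

arm_command:
  rows:
    - {"translation": [0, -0.08, 0.08], "angular": [0, 0, 0]}
    - {"translation": [0, 0, 0], "angular": [0, 0, 0]}

```text
clock: 11.55
eef_pos: [542.3, 8.9, 98.5]
eef_rot: [0.922, -0.383, 0.02, -0.059]
ft_force: [0.3, -3.5, 8.4]
opening: 29.8
```

Run:
```python
from h import *
st()
```

```text
t 11.55 p [542.3   8.9  98.5] appr [ 0.093  0.7   -0.708] jaw [ 0.992 -0.124  0.007] F [ 0.3 -3.5  8.4] open 29.8 q [ 0.47  0.77 -0.18  1.88 -0.87  0.9   0.91]
```

arm_command:
  rows:
    - {"translation": [0, -0.03, 0.03], "angular": [0, 0, 0]}
    - {"translation": [0, 0, 0], "angular": [0, 0, 0]}
  force: 6

```text
clock: 11.75
eef_pos: [541.9, 9.2, 98.5]
eef_rot: [0.922, -0.383, 0.021, -0.058]
ft_force: [0.5, -1.7, 4.0]
opening: 29.9
```

arm_command:
  rows:
    - {"translation": [0, 0, 0], "angular": [0, 0, 0]}
    - {"translation": [0, 0, 0], "angular": [0, 0, 0]}
  hand: 0.2

```text
clock: 11.95
eef_pos: [540.6, 9.3, 97.4]
eef_rot: [0.922, -0.383, 0.022, -0.057]
ft_force: [0.5, -0.3, 1.0]
opening: 36.7
```

Run:
```python
from h import *
st()
s=cam("scene");t=cam("top")
crop(s,"s9c",240,150,110,110,6);crop(t,"t9c",280,160,100,80,7)
```

```text
t 11.95 p [540.6   9.3  97.4] appr [ 0.089  0.7   -0.709] jaw [ 0.992 -0.123  0.003] F [ 0.5 -0.3  1. ] open 36.7 q [ 0.47  0.77 -0.18  1.89 -0.87  0.9   0.91]
```

View pics/s9c.png

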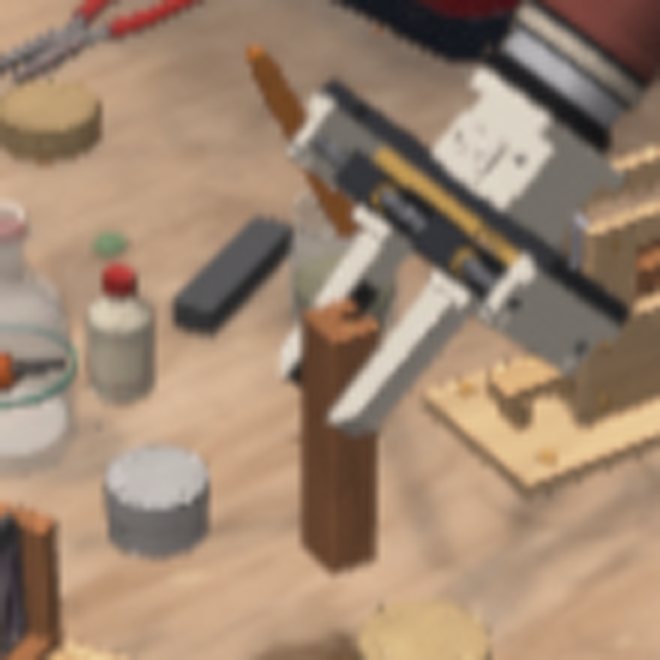

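View pics/t9c.png

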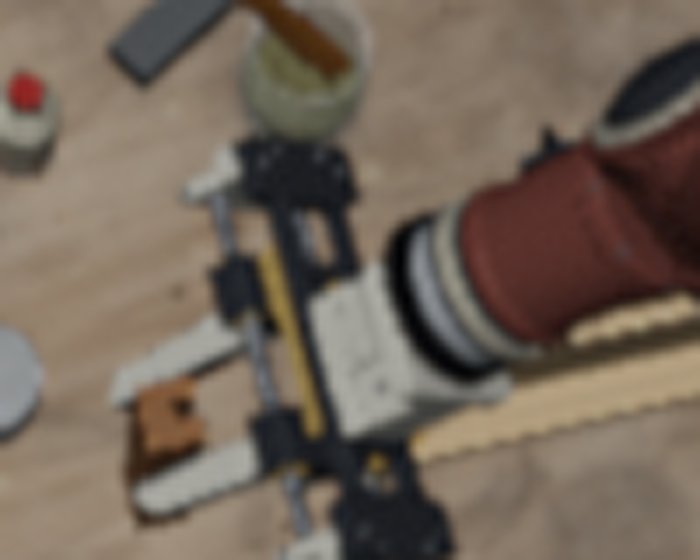

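arm_command:
  rows:
    - {"translation": [0, 0, 0], "angular": [0, 0, 0]}
    - {"translation": [0, 0, 0], "angular": [0, 0, 0]}
    - {"translation": [0, -0.3, 0], "angular": [0, 0, 0]}
    - {"translation": [0, -0.7, 0], "angular": [0, 0, 0]}
    - {"translation": [0, -1, 0], "angular": [0, 0, 0]}
  hand: -0.5

```text
clock: 12.55
eef_pos: [536.0, -25.4, 133.8]
eef_rot: [0.922, -0.383, 0.022, -0.057]
ft_force: [-0.2, -0.1, 0.0]
opening: 68.9
```

arm_command:
  rows:
    - {"translation": [0, -1, 0], "angular": [0, 0, 0]}
    - {"translation": [0, -1, 0], "angular": [0, 0, 0]}
    - {"translation": [0, -0.8, 0], "angular": [0, 0, 0]}

```text
clock: 12.85
eef_pos: [530.4, -76.7, 184.4]
eef_rot: [0.921, -0.384, 0.021, -0.059]
ft_force: [0.7, 0.2, -0.0]
opening: 69.8
```

Run:
```python
from h import *
st()
s=cam("scene","s10");t=cam("top","t10")
crop(s,"s10c",240,150,110,110,6);crop(t,"t10c",270,160,100,80,8)
```

```text
t 12.85 p [530.4 -76.7 184.4] appr [ 0.092  0.698 -0.71 ] jaw [ 0.992 -0.125  0.006] F [ 0.7  0.2 -0. ] open 69.8 q [ 0.57  0.66 -0.11  1.76 -0.73  1.16  0.81]
```

View pics/s10c.png

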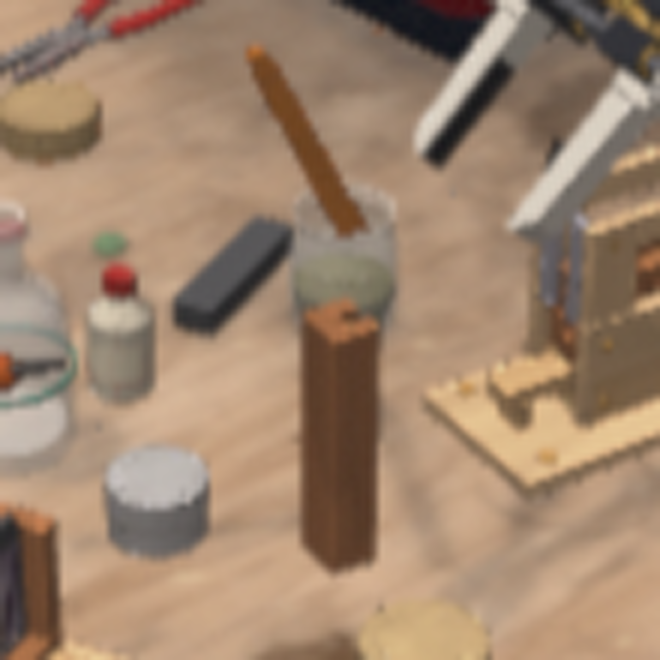

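View pics/t10c.png

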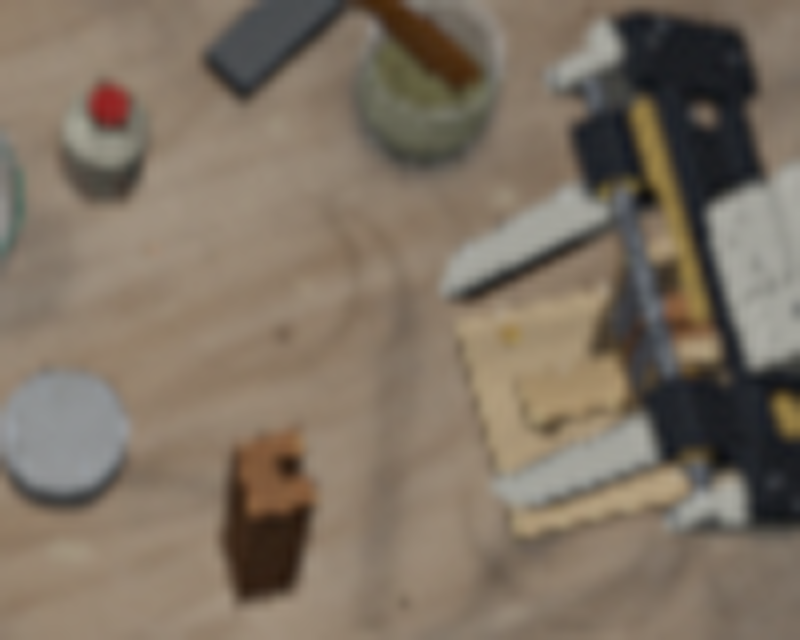

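Run:
```python
from h import *
A=np.array([535,-10,260.]);R0=Rt(fc,0.03);plan(A,R0,6)
R2=Rt(fc,np.radians(50));G2=np.array([539.8,-4.1,95]);a=R2[:,1]
B=G2-110*a+18.8*a;print("B",B,"T2",G2+18.8*a)
plan(B,R2,7,p0=A,R0=R0)
```

```text
total rotvec [-0.809 -0.001  0.01 ] ang/row [-0.9  -0.    0.01] dist 101.9
[-0.03, -0.04, 0.68]
[-0.03, -0.13, 0.67]
[-0.03, -0.22, 0.64]
[-0.03, -0.3, 0.61]
[-0.03, -0.38, 0.56]
[-0.03, -0.45, 0.51]
B [548.39323703  65.23275147 153.62223   ] T2 [538.0285871  -18.39227772  82.91559294]
total rotvec [-0.843  0.     0.   ] ang/row [-0.8  0.   0. ] dist 131.0
[0.02, 0.59, 0.45]
[0.02, 0.54, 0.52]
[0.02, 0.47, 0.58]
[0.02, 0.4, 0.63]
[0.02, 0.32, 0.68]
[0.02, 0.23, 0.71]
[0.02, 0.15, 0.73]
```

arm_command:
  rows:
    - {"translation": [-0.03, -0.04, 0.68], "angular": [-0.9, 0, 0.01]}
    - {"translation": [-0.03, -0.13, 0.67], "angular": [-0.9, 0, 0.01]}
    - {"translation": [-0.03, -0.22, 0.64], "angular": [-0.9, 0, 0.01]}
    - {"translation": [-0.03, -0.3, 0.61], "angular": [-0.9, 0, 0.01]}
    - {"translation": [-0.03, -0.38, 0.56], "angular": [-0.9, 0, 0.01]}

```text
clock: 13.45
eef_pos: [533.2, -17.0, 247.1]
eef_rot: [0.741, -0.668, 0.04, -0.044]
ft_force: [0.2, 0.2, 0.5]
opening: 69.8
```

arm_command:
  rows:
    - {"translation": [-0.03, -0.45, 0.51], "angular": [-0.9, 0, 0.01]}
    - {"translation": [0, 0, 0], "angular": [0, 0, 0]}

```text
clock: 13.65
eef_pos: [535.2, 5.7, 259.7]
eef_rot: [-0.699, 0.714, -0.036, 0.034]
ft_force: [-1.0, 0.4, -0.9]
opening: 69.7
```

Run:
```python
from h import *
st()
R2=Rt(fc,np.radians(50));B=[548.4,65.2,153.6];plan(B,R2,7)
```

```text
t 13.65 p [535.2   5.7 259.7] appr [-0.003 -0.022 -1.   ] jaw [ 0.995 -0.1   -0.001] F [-1.   0.4 -0.9] open 69.7 q [-0.19  0.4   0.19  1.7  -0.06  1.05 -0.09]
total rotvec [-0.851  0.022  0.01 ] ang/row [-0.81  0.02  0.01] dist 122.4
[0.04, 0.6, 0.36]
[0.04, 0.55, 0.43]
[0.04, 0.49, 0.49]
[0.04, 0.43, 0.55]
[0.04, 0.36, 0.6]
[0.04, 0.29, 0.64]
[0.03, 0.21, 0.67]
```

arm_command:
  rows:
    - {"translation": [0.04, 0.6, 0.36], "angular": [-0.81, 0.02, 0.01]}
    - {"translation": [0.04, 0.55, 0.43], "angular": [-0.81, 0.02, 0.01]}
    - {"translation": [0.04, 0.49, 0.49], "angular": [-0.81, 0.02, 0.01]}
    - {"translation": [0.04, 0.43, 0.55], "angular": [-0.81, 0.02, 0.01]}
    - {"translation": [0.04, 0.36, 0.6], "angular": [-0.81, 0.02, 0.01]}

```text
clock: 14.15
eef_pos: [543.5, 36.1, 181.7]
eef_rot: [-0.449, 0.891, -0.062, 0.027]
ft_force: [0.7, 0.3, -0.5]
opening: 69.8
```

arm_command:
  rows:
    - {"translation": [0.04, 0.29, 0.64], "angular": [-0.81, 0.02, 0.01]}
    - {"translation": [0.03, 0.21, 0.67], "angular": [-0.81, 0.02, 0.01]}
    - {"translation": [0, 0, 0], "angular": [0, 0, 0]}

```text
clock: 14.45
eef_pos: [544.5, 57.5, 142.6]
eef_rot: [-0.338, 0.939, -0.067, 0.013]
ft_force: [-0.9, 0.8, -1.3]
opening: 70.2
```

Run:
```python
from h import *
st()
R2=Rt(fc,np.radians(50));plan([538.0,-18.4,82.9],R2,6)
s=cam("scene","s11");t=cam("top","t11")
crop(s,"s11c",220,150,110,110,6);crop(t,"t11c",270,160,100,80,8)
```

```text
t 14.45 p [544.5  57.5 142.6] appr [-0.116 -0.763 -0.636] jaw [ 0.991 -0.134 -0.021] F [-0.9  0.8 -1.3] open 70.2 q [-0.75  0.88  0.42  1.59  0.43  1.26 -0.75]
total rotvec [ 0.008  0.009 -0.022] ang/row [ 0.01  0.01 -0.02] dist 96.8
[0.03, 0.64, -0.02]
[0.03, 0.64, -0.02]
[0.03, 0.64, -0.02]
[0.03, 0.64, -0.02]
[0.02, 0.64, -0.02]
[0.02, 0.64, -0.02]
```

View pics/s11c.png

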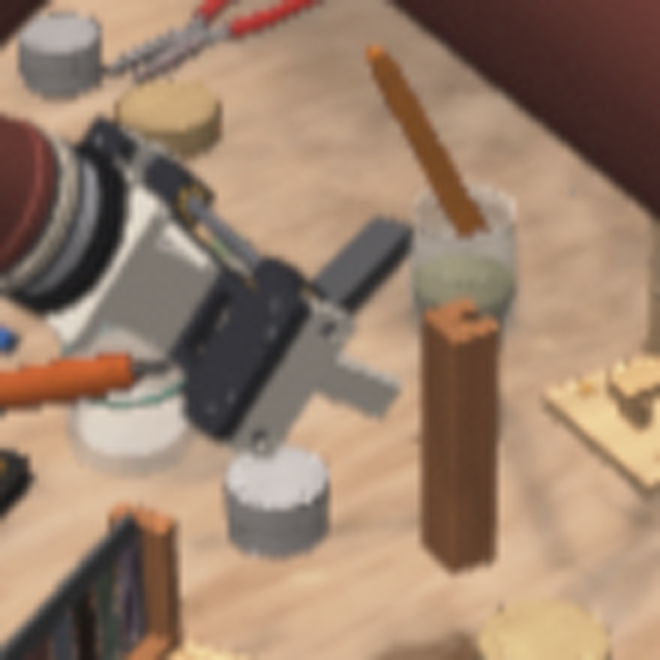

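View pics/t11c.png

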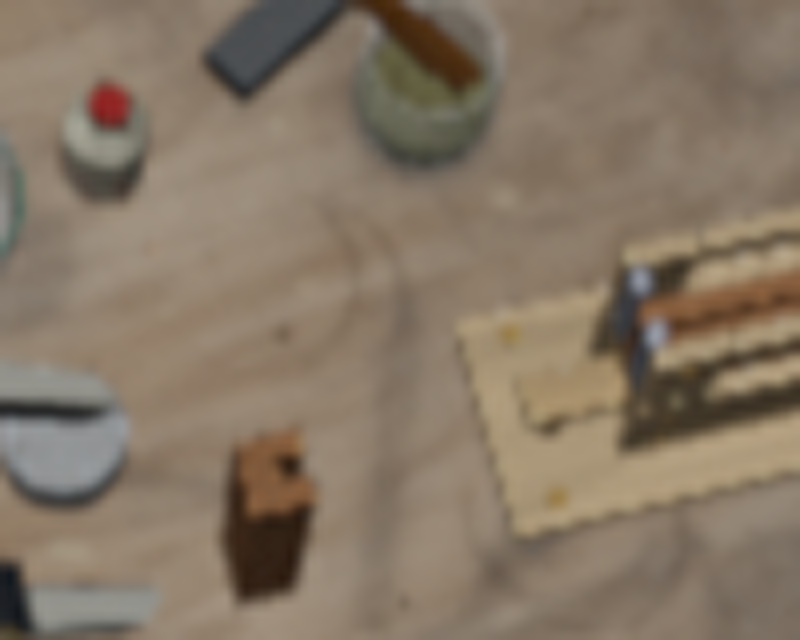

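arm_command:
  rows:
    - {"translation": [0.06, 0, 0], "angular": [0.04, 0.06, -0.15]}
    - {"translation": [0.02, 0.3, -0.02], "angular": [0, 0, 0]}
    - {"translation": [0.02, 0.5, -0.02], "angular": [0, 0, 0]}

```text
clock: 14.85
eef_pos: [549.3, 34.6, 142.5]
eef_rot: [-0.343, 0.937, -0.059, 0.033]
ft_force: [0.5, 0.0, -0.8]
opening: 70.0
```

Run:
```python
from h import *
st()
R2=Rt(fc,np.radians(50));plan([538.0,-18.4,82.9],R2,5)
t=cam("top")
crop(t,"t12c",270,160,100,80,8)
```

```text
t 14.85 p [549.3  34.6 142.5] appr [-0.087 -0.758 -0.647] jaw [ 0.991 -0.133  0.022] F [ 0.5  0.  -0.8] open 70.0 q [-0.73  0.86  0.44  1.64  0.46  1.18 -0.78]
total rotvec [-0.005 -0.023  0.007] ang/row [-0.01 -0.03  0.01] dist 80.5
[-0.04, 0.64, 0.08]
[-0.04, 0.64, 0.08]
[-0.04, 0.64, 0.08]
[-0.04, 0.64, 0.09]
[-0.04, 0.64, 0.09]
```

View pics/t12c.png

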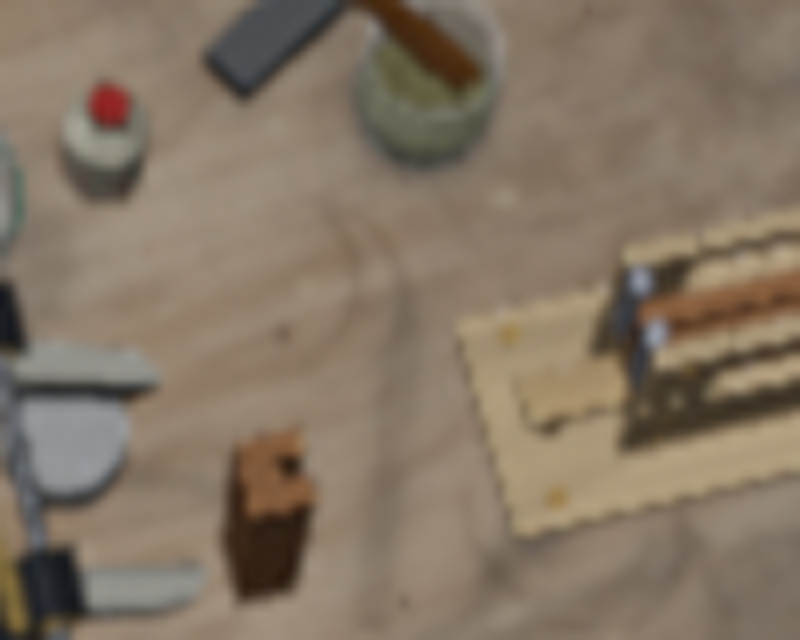

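arm_command:
  rows:
    - {"translation": [0, 0, 0], "angular": [0, 0, 0]}
    - {"translation": [0, 0, 0], "angular": [0, 0, 0]}

```text
clock: 15.1
eef_pos: [548.7, 35.6, 140.6]
eef_rot: [-0.342, 0.937, -0.059, 0.031]
ft_force: [0.2, 0.2, 0.3]
opening: 69.5
```

Run:
```python
from h import *
st()
R2=Rt(fc,np.radians(50));plan([538.0,-18.4,82.9],R2,5)
```

```text
t 15.1 p [548.7  35.6 140.6] appr [-0.089 -0.76  -0.644] jaw [ 0.991 -0.132  0.018] F [0.2 0.2 0.3] open 69.5 q [-0.73  0.86  0.44  1.64  0.46  1.18 -0.78]
total rotvec [-0.002 -0.02   0.005] ang/row [-0.   -0.03  0.01] dist 79.8
[-0.04, 0.63, 0.07]
[-0.04, 0.63, 0.07]
[-0.03, 0.63, 0.07]
[-0.03, 0.63, 0.07]
[-0.03, 0.63, 0.07]
```

arm_command:
  rows:
    - {"translation": [-0.04, 0.3, 0.2], "angular": [0, -0.03, 0.01]}
    - {"translation": [-0.04, 0.5, 0.1], "angular": [0, -0.03, 0.01]}
    - {"translation": [-0.04, 0.6, 0.05], "angular": [0, -0.03, 0.01]}

```text
clock: 15.4
eef_pos: [543.2, 15.5, 109.7]
eef_rot: [-0.342, 0.938, -0.058, 0.023]
ft_force: [-0.1, -0.1, 0.2]
opening: 70.0
```

Run:
```python
from h import *
st()
R2=Rt(fc,np.radians(50));plan([538.0,-18.4,82.9],R2,4)
```

```text
t 15.4 p [543.2  15.5 109.7] appr [-0.093 -0.76  -0.644] jaw [ 0.992 -0.124  0.004] F [-0.1 -0.1  0.2] open 70.0 q [-0.71  0.89  0.44  1.69  0.47  1.1  -0.79]
total rotvec [-0.001 -0.004  0.001] ang/row [-0.   -0.01  0.  ] dist 43.5
[-0.01, 0.44, -0.02]
[-0.01, 0.44, -0.02]
[-0.01, 0.44, -0.02]
[-0.01, 0.44, -0.02]
```

arm_command:
  rows:
    - {"translation": [-0.01, 0.44, -0.02], "angular": [0, -0.01, 0]}
    - {"translation": [-0.01, 0.44, -0.02], "angular": [0, -0.01, 0]}
    - {"translation": [-0.01, 0.44, -0.02], "angular": [0, -0.01, 0]}
    - {"translation": [-0.01, 0.4, -0.02], "angular": [0, 0, 0]}
    - {"translation": [0, 0, 0], "angular": [0, 0, 0]}

```text
clock: 15.9
eef_pos: [537.2, -20.2, 84.5]
eef_rot: [-0.341, 0.938, -0.059, 0.021]
ft_force: [-0.1, 0.6, -0.0]
opening: 69.5
```

Run:
```python
from h import *
st()
R2=Rt(fc,np.radians(50));plan([538.0,-18.4,82.9],R2,1)
s=cam("scene");t=cam("top")
crop(s,"s13c",220,150,110,110,6);crop(t,"t13c",270,160,100,80,8)
```

```text
t 15.9 p [537.2 -20.2  84.5] appr [-0.096 -0.761 -0.642] jaw [ 0.992 -0.125 -0.   ] F [-0.1  0.6 -0. ] open 69.5 q [-0.67  0.92  0.45  1.75  0.5   1.01 -0.81]
total rotvec [ 0.001 -0.001 -0.002] ang/row [ 0.01 -0.01 -0.01] dist 2.5
[0.02, -0.02, 0.1]
```

View pics/s13c.png

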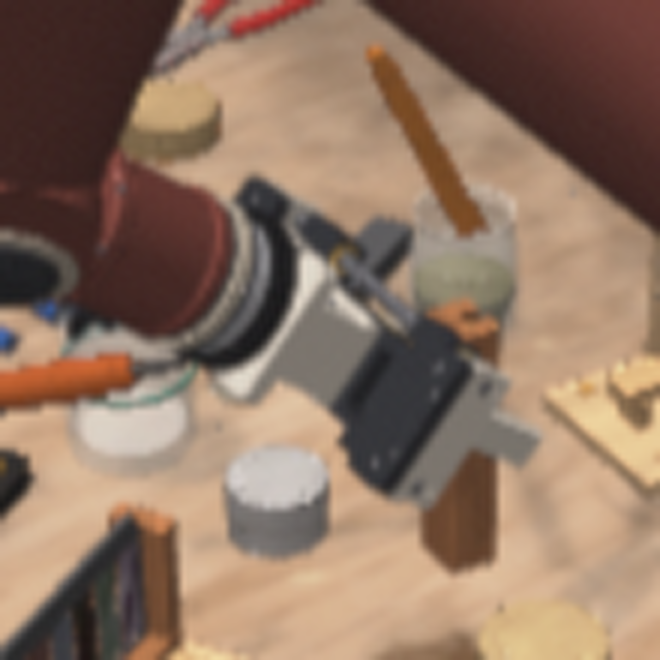

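View pics/t13c.png

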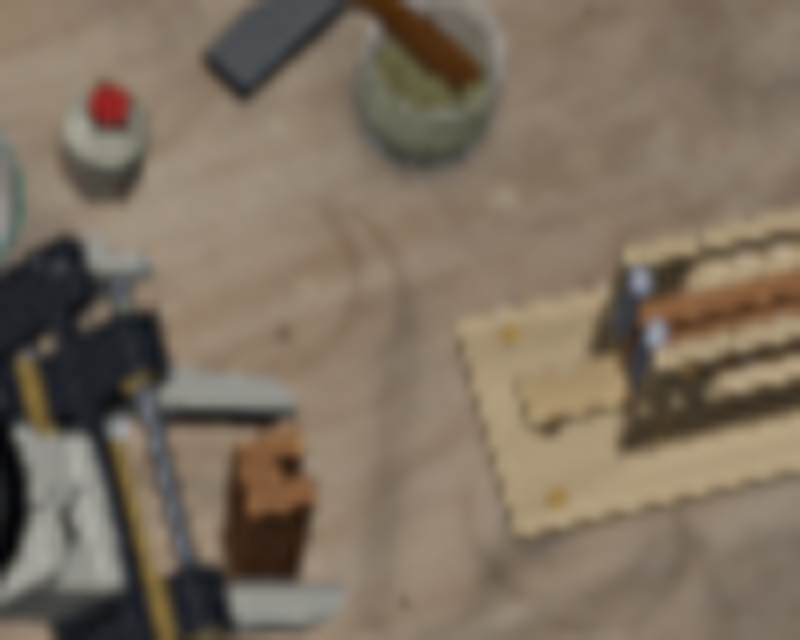

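arm_command:
  rows:
    - {"translation": [0.04, 0, 0.06], "angular": [0, 0, 0]}
    - {"translation": [0, 0, 0], "angular": [0, 0, 0]}
    - {"translation": [0, 0, 0], "angular": [0, 0, 0]}
  hand: 0.25
  force: 5

```text
clock: 16.3
eef_pos: [539.6, -17.2, 83.8]
eef_rot: [-0.342, 0.938, -0.057, 0.022]
ft_force: [0.6, -0.6, 0.4]
opening: 50.2
```

Run:
```python
from h import *
st()
s=cam("scene");t=cam("top")
crop(t,"t14c",270,160,100,80,8)
```

```text
t 16.3 p [539.6 -17.2  83.8] appr [-0.093 -0.76  -0.644] jaw [ 0.992 -0.122  0.002] F [ 0.6 -0.6  0.4] open 50.2 q [-0.67  0.92  0.45  1.74  0.5   1.01 -0.81]
```

View pics/t14c.png

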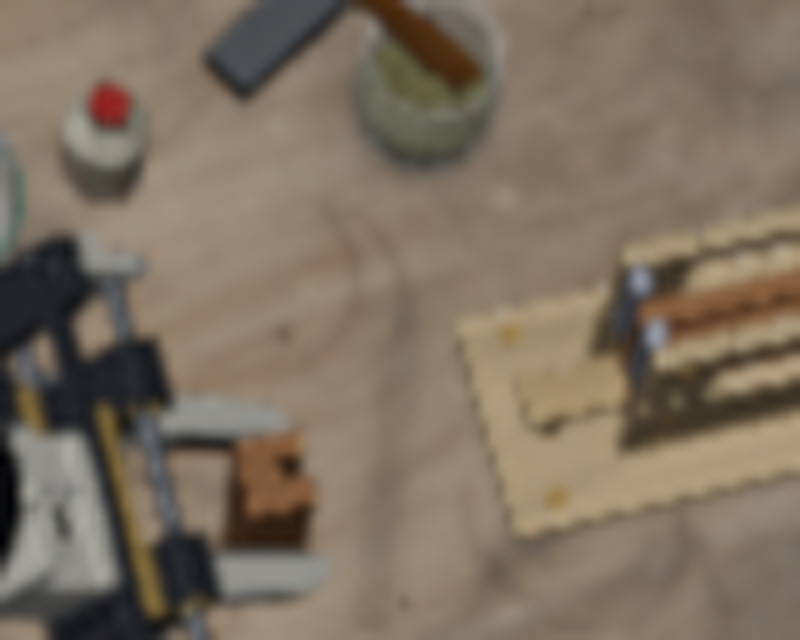

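arm_command:
  rows:
    - {"translation": [-0.03, 0, 0], "angular": [0, 0, 0]}
    - {"translation": [0, 0, 0], "angular": [0, 0, 0]}
    - {"translation": [0, 0, 0], "angular": [0, 0, 0]}
    - {"translation": [0, 0, 0], "angular": [0, 0, 0]}
    - {"translation": [0, 0, 0], "angular": [0, 0, 0]}
  hand: 0.6

```text
clock: 16.9
eef_pos: [538.5, -17.5, 83.7]
eef_rot: [-0.342, 0.938, -0.058, 0.022]
ft_force: [-0.1, 1.3, 1.2]
opening: 30.1
```

Run:
```python
from h import *
st()
s=cam("scene");t=cam("top")
crop(t,"t15c",270,160,100,80,8);crop(s,"s15c",220,150,110,110,6)
```

```text
t 16.9 p [538.5 -17.5  83.7] appr [-0.094 -0.76  -0.643] jaw [ 0.992 -0.123  0.001] F [-0.1  1.3  1.2] open 30.1 q [-0.68  0.92  0.45  1.75  0.5   1.01 -0.81]
```

View pics/t15c.png

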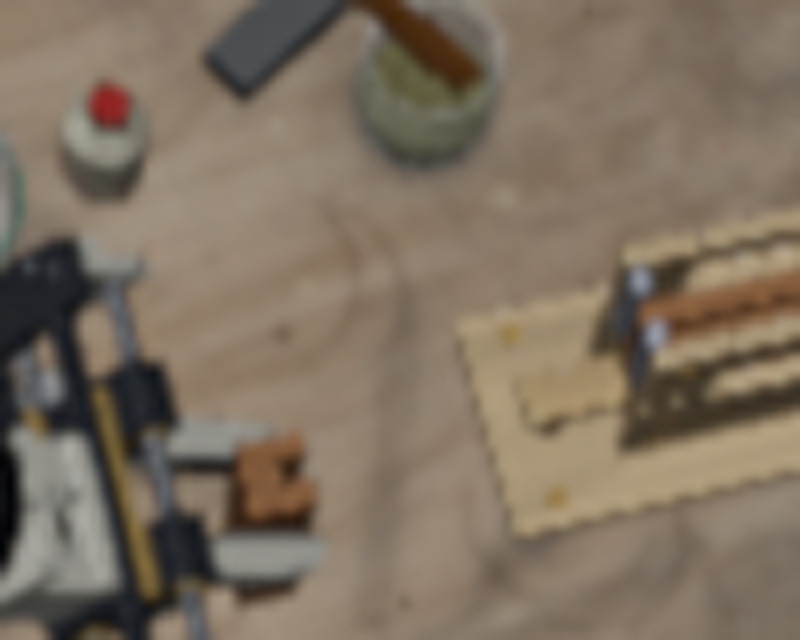

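View pics/s15c.png

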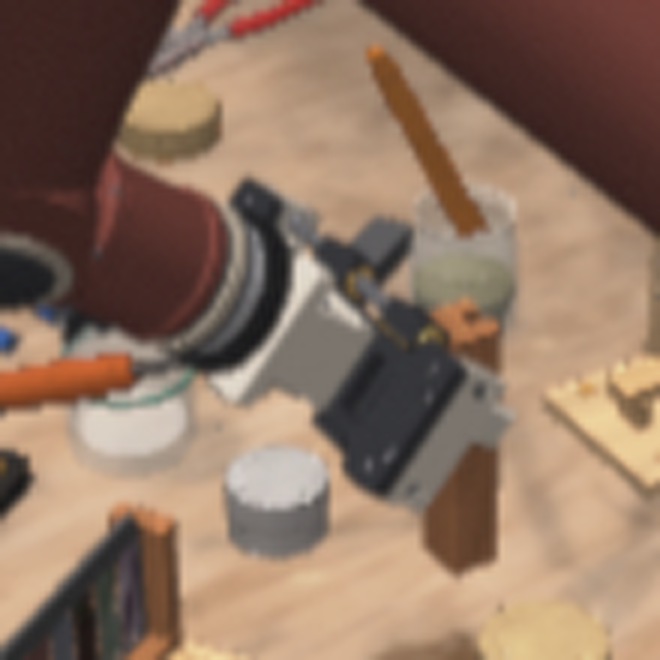

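arm_command:
  rows:
    - {"translation": [0, 0, 0], "angular": [0, 0, 0]}
    - {"translation": [0, 0, 0], "angular": [0, 0, 0]}
  hand: 1
  force: 40

```text
clock: 17.2
eef_pos: [538.5, -17.5, 83.7]
eef_rot: [-0.342, 0.938, -0.058, 0.022]
ft_force: [-0.7, 1.3, 0.7]
opening: 29.8
```

Run:
```python
from h import *
st()
p,Rm=pose()
C0=p-18.8*Rm[:,1];C0[1]=(C0[1]-4.1)/2;C0[2]=70;print("c_tool",Rm.T@(C0-p),"up in tool",Rm.T@[0,0,1])
t=cv2.imread("pics/t10.png")[:,:,::-1];s=cv2.imread("pics/s10.png")[:,:,::-1]
crop({"image":t},"t10f",205,230,60,54,12);crop({"image":s},"s10f",205,228,60,50,12)
```

```text
t 17.2 p [538.5 -17.5  83.7] appr [-0.094 -0.76  -0.643] jaw [ 0.992 -0.123  0.001] F [-0.7  1.3  0.7] open 29.8 q [-0.68  0.92  0.45  1.75  0.5   1.01 -0.81]
c_tool [ 0.02436133 -1.85305668 19.48458324] up in tool [ 0.00115084 -0.64343203 -0.76550238]
```

View pics/t10f.png

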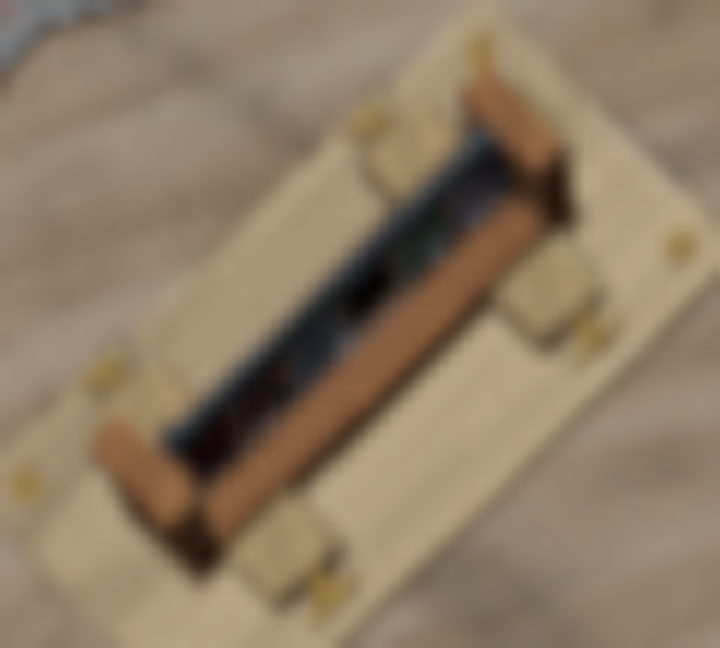

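View pics/s10f.png

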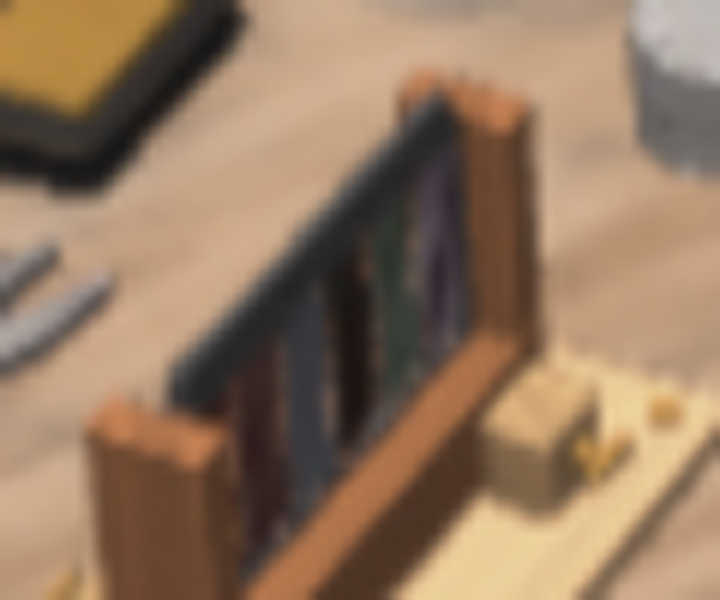

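Run:
```python
from h import *
t=cam("top");s=cam("scene")
def P(d,c,u0,v0,z,k=12): return onz(d,u0+(c[0]+.5)/k-.5,v0+(c[1]+.5)/k-.5,z)
res={}
for n,d,u0,v0,L in [("Tfar",t,205,230,[(468,95),(488,70),(562,145),(540,168)]),("Tnear",t,205,230,[(100,430),(122,415),(200,500),(178,525)]),
  ("Sfar",s,205,228,[(400,85),(425,68),(532,105),(510,130)]),("Snear",s,205,228,[(90,422),(125,403),(230,440),(208,468)])]:
    q=np.array([P(d,c,u0,v0,106) for c in L]);res[n]=q.mean(0);print(n,np.round(q[:,:2],1).tolist(),np.round(q.mean(0),1))
for v in "TS":
    d=res[v+"near"]-res[v+"far"];print(v,"len",np.linalg.norm(d),"dir",d/np.linalg.norm(d),"mid",(res[v+"near"]+res[v+"far"])/2)
# bead ends z=115
for c in [(445,95),(178,380)]: print("Sbead",P(s,c,205,228,114))
for c in [(470,138),(172,438)]: print("Tbead",P(t,c,205,230,114))
```

```text
Tfar [[555.8, 183.0], [560.3, 176.1], [535.4, 165.0], [531.7, 172.2]] [545.8 174.  106. ]
Tnear [[506.1, 297.1], [507.8, 290.8], [480.8, 279.3], [476.7, 286.5]] [492.8 288.4 106. ]
Sfar [[558.4, 180.8], [560.1, 172.8], [533.7, 161.9], [529.3, 171.0]] [545.3 171.7 106. ]
Snear [[502.4, 298.0], [503.0, 288.9], [479.0, 278.1], [474.4, 286.6]] [489.7 287.9 106. ]
T len 126.05414173962197 dir [-0.4202187   0.90742286  0.        ] mid [519.31776974 231.2300255  106.        ]
S len 128.87304161335732 dir [-4.31824270e-01  9.01957759e-01  2.20540379e-16] mid [517.51796317 229.77520061 106.        ]
Sbead [540.0616496  180.68621829 114.        ]
Sbead [493.92024486 280.7491179  114.        ]
Tbead [543.08084027 186.39773005 114.        ]
Tbead [496.21032864 280.70589345 114.        ]
```

arm_command:
  rows:
    - {"translation": [0, -0.3, -0.35], "angular": [0, 0, 0]}
    - {"translation": [0, -0.6, -0.72], "angular": [0, 0, 0]}
    - {"translation": [0, -0.6, -0.72], "angular": [0, 0, 0]}
    - {"translation": [0, -0.6, -0.72], "angular": [0, 0, 0]}
    - {"translation": [0, -0.6, -0.72], "angular": [0, 0, 0]}

```text
clock: 17.8
eef_pos: [538.4, -18.1, 190.5]
eef_rot: [-0.342, 0.938, -0.058, 0.022]
ft_force: [-0.0, -0.6, -0.4]
opening: 29.7
```

arm_command:
  rows:
    - {"translation": [0, -0.6, -0.72], "angular": [0, 0, 0]}
    - {"translation": [0, -0.3, -0.36], "angular": [0, 0, 0]}
    - {"translation": [0, 0, 0], "angular": [0, 0, 0]}

```text
clock: 18.1
eef_pos: [539.0, -18.2, 225.7]
eef_rot: [-0.343, 0.937, -0.057, 0.023]
ft_force: [0.5, -0.1, -0.7]
opening: 29.5
```

```bash
cat >> h.py <<'E'
ff=np.array([-.42,.9075]); ct=np.array([0,-1.85,19.5]); Rf=Rt(-ff,-np.radians(40)); FT=np.array([519,230.7,106.])
def tcp_for(C,Rm=None): return np.array(C)-(Rf if Rm is None else Rm)@ct
E
python3 - <<'E'
from h import *
st()
plan(tcp_for(FT+[0,0,13+85]),Rf,16)
s=cam("scene","s16")
E
```

```text
t 18.1 p [539.  -18.2 225.7] appr [-0.091 -0.759 -0.645] jaw [ 0.992 -0.124  0.005] F [ 0.5 -0.1 -0.7] open 29.5 q [-0.69  0.71  0.48  1.67  0.51  1.23 -0.67]
total rotvec [ 1.525 -0.616 -0.048] ang/row [ 0.64 -0.26 -0.02] dist 239.5
[-0.11, -0.39, 0.44]
[-0.09, -0.34, 0.48]
[-0.07, -0.3, 0.52]
[-0.05, -0.25, 0.54]
[-0.03, -0.19, 0.57]
[-0.0, -0.14, 0.58]
[0.02, -0.08, 0.59]
[0.04, -0.03, 0.6]
[0.07, 0.03, 0.59]
[0.09, 0.09, 0.59]
[0.11, 0.14, 0.57]
[0.13, 0.2, 0.55]
[0.15, 0.25, 0.52]
[0.17, 0.3, 0.49]
[0.19, 0.34, 0.45]
[0.2, 0.38, 0.41]
```

View pics/s16.png

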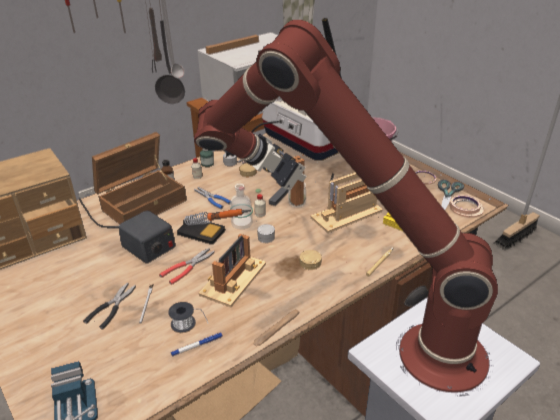

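arm_command:
  rows:
    - {"translation": [-0.11, -0.39, 0.44], "angular": [0.64, -0.26, -0.02]}
    - {"translation": [-0.09, -0.34, 0.48], "angular": [0.64, -0.26, -0.02]}
    - {"translation": [-0.07, -0.3, 0.52], "angular": [0.64, -0.26, -0.02]}
    - {"translation": [-0.05, -0.25, 0.54], "angular": [0.64, -0.26, -0.02]}
    - {"translation": [-0.03, -0.19, 0.57], "angular": [0.64, -0.26, -0.02]}

```text
clock: 18.65
eef_pos: [532.7, 56.8, 211.8]
eef_rot: [-0.56, 0.827, -0.011, -0.055]
ft_force: [0.3, 0.3, -1.0]
opening: 30.1
```

arm_command:
  rows:
    - {"translation": [0, -0.14, 0.58], "angular": [0.64, -0.26, -0.02]}
    - {"translation": [0.02, -0.08, 0.59], "angular": [0.64, -0.26, -0.02]}
    - {"translation": [0.04, -0.03, 0.6], "angular": [0.64, -0.26, -0.02]}
    - {"translation": [0.07, 0.03, 0.59], "angular": [0.64, -0.26, -0.02]}
    - {"translation": [0.09, 0.09, 0.59], "angular": [0.64, -0.26, -0.02]}

```text
clock: 19.15
eef_pos: [528.2, 130.2, 201.0]
eef_rot: [0.739, -0.661, -0.036, 0.126]
ft_force: [-0.4, -0.3, -1.2]
opening: 30.0
```

arm_command:
  rows:
    - {"translation": [0.11, 0.14, 0.57], "angular": [0.64, -0.26, -0.02]}
    - {"translation": [0.13, 0.2, 0.55], "angular": [0.64, -0.26, -0.02]}
    - {"translation": [0.15, 0.25, 0.52], "angular": [0.64, -0.26, -0.02]}
    - {"translation": [0.17, 0.3, 0.49], "angular": [0.64, -0.26, -0.02]}
    - {"translation": [0.19, 0.34, 0.45], "angular": [0.64, -0.26, -0.02]}

```text
clock: 19.65
eef_pos: [523.7, 203.4, 190.2]
eef_rot: [0.868, -0.452, -0.081, 0.188]
ft_force: [-0.8, 0.3, -1.1]
opening: 29.4
```

arm_command:
  rows:
    - {"translation": [0.2, 0.38, 0.41], "angular": [0.64, -0.26, -0.02]}
    - {"translation": [0, 0, 0], "angular": [0, 0, 0]}
    - {"translation": [0, 0, 0], "angular": [0, 0, 0]}

```text
clock: 19.95
eef_pos: [522.8, 217.5, 188.2]
eef_rot: [0.887, -0.408, -0.089, 0.199]
ft_force: [0.5, 0.7, -0.3]
opening: 29.8
```

Run:
```python
from h import *
st()
plan(tcp_for(FT+[0,0,13+60]),Rf,3)
s=cam("scene","s17");t=cam("top","t17")
crop(s,"s17c",190,190,110,100,7);crop(t,"t17c",190,210,110,80,7)
```

```text
t 19.95 p [522.8 217.5 188.2] appr [-0.28   0.588 -0.759] jaw [ 0.905  0.425 -0.005] F [ 0.5  0.7 -0.3] open 29.8 q [ 0.09  0.69 -0.29  1.65 -0.55  1.12  0.6 ]
total rotvec [-0.011  0.002 -0.007] ang/row [-0.02  0.   -0.02] dist 23.2
[0.03, 0.23, -0.2]
[0.03, 0.23, -0.2]
[0.03, 0.23, -0.2]
```

View pics/s17c.png

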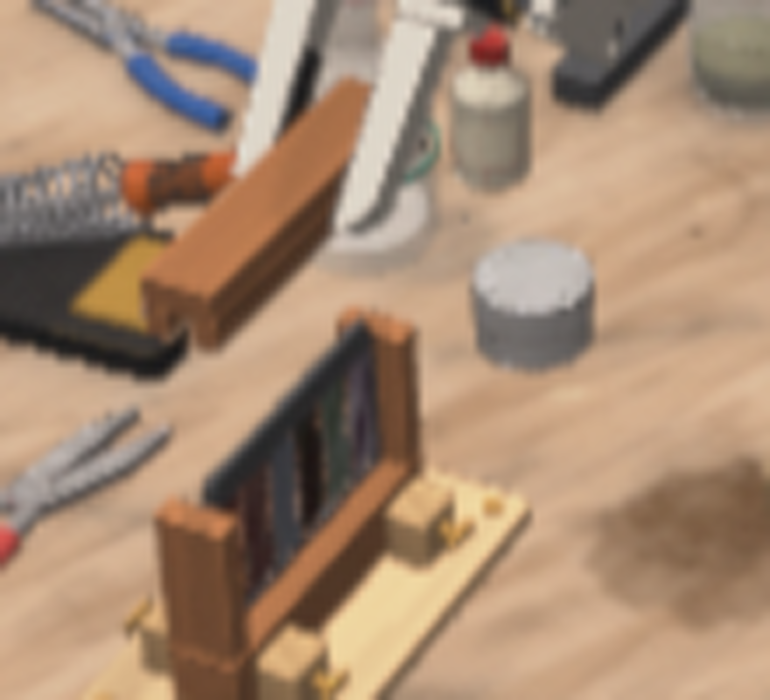

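View pics/t17c.png

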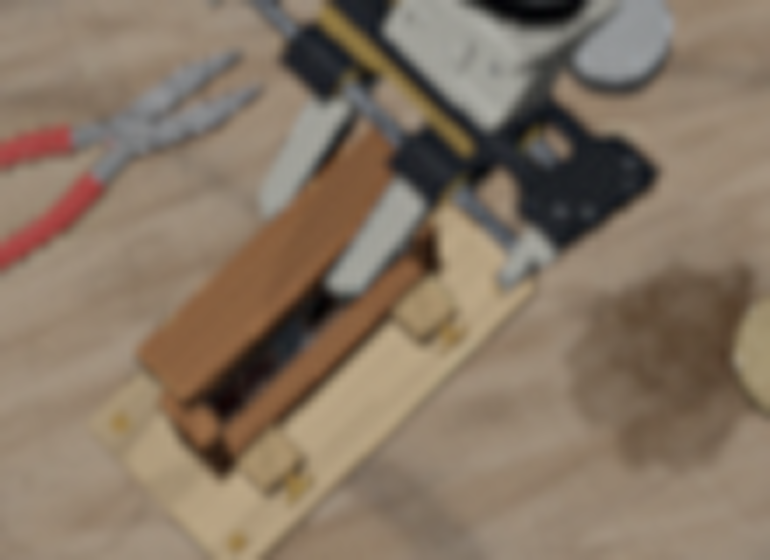

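Run:
```python
from h import *
plan(tcp_for(FT+[0,0,13+25]),Rf,5)
```

```text
total rotvec [-0.011  0.005 -0.006] ang/row [-0.01  0.01 -0.01] dist 59.7
[0.01, 0.36, -0.32]
[0.01, 0.36, -0.32]
[0.01, 0.36, -0.32]
[0.01, 0.36, -0.31]
[0.01, 0.36, -0.31]
```

arm_command:
  rows:
    - {"translation": [0.01, 0.36, -0.32], "angular": [-0.02, 0, -0.01]}
    - {"translation": [0.01, 0.36, -0.32], "angular": [-0.02, 0, -0.01]}
    - {"translation": [0.01, 0.36, -0.32], "angular": [-0.02, 0, -0.01]}
    - {"translation": [0.01, 0.36, -0.31], "angular": [-0.01, 0, -0.01]}
    - {"translation": [0.01, 0.36, -0.31], "angular": [0, 0, 0]}

```text
clock: 20.55
eef_pos: [524.6, 218.0, 128.4]
eef_rot: [0.885, -0.412, -0.093, 0.196]
ft_force: [-0.2, -0.6, -2.2]
opening: 30.0
```

arm_command:
  rows:
    - {"translation": [0, 0, 0], "angular": [0, 0, 0]}
    - {"translation": [0, 0, 0], "angular": [0, 0, 0]}

```text
clock: 20.75
eef_pos: [524.8, 218.0, 129.3]
eef_rot: [0.885, -0.411, -0.092, 0.196]
ft_force: [-0.4, 0.6, -0.8]
opening: 29.8
```

Run:
```python
from h import *
st();p,Rm=pose();C=p+Rm@ct;print("rail C",C, "rail z est",C[2]-13-106)
plan(tcp_for(FT+[0,0,13+25]),Rf,1)
s=cam("scene","s18");t=cam("top","t18")
crop(s,"s18c",200,215,70,60,11);crop(t,"t18c",200,215,70,70,10)
```

```text
t 20.75 p [524.8 218.  129.3] appr [-0.271  0.585 -0.765] jaw [0.906 0.423 0.003] F [-0.4  0.6 -0.8] open 29.8 q [ 0.09  0.76 -0.3   1.7  -0.56  1.    0.67]
rail C [518.98524931 230.44565723 143.32412768] rail z est 24.324127679294435
total rotvec [-0.002  0.004  0.   ] ang/row [-0.01  0.03  0.  ] dist 0.7
[0.0, -0.02, 0.02]
```

View pics/s18c.png

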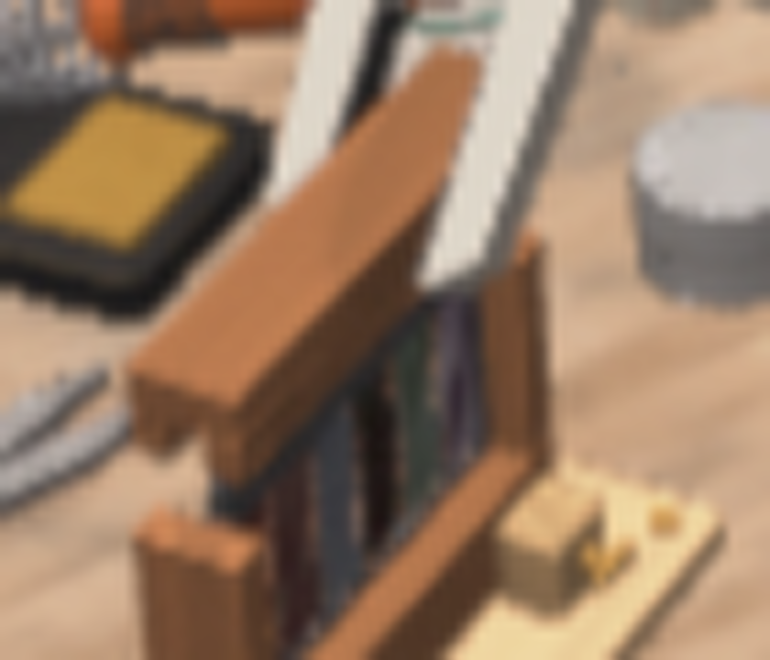

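View pics/t18c.png

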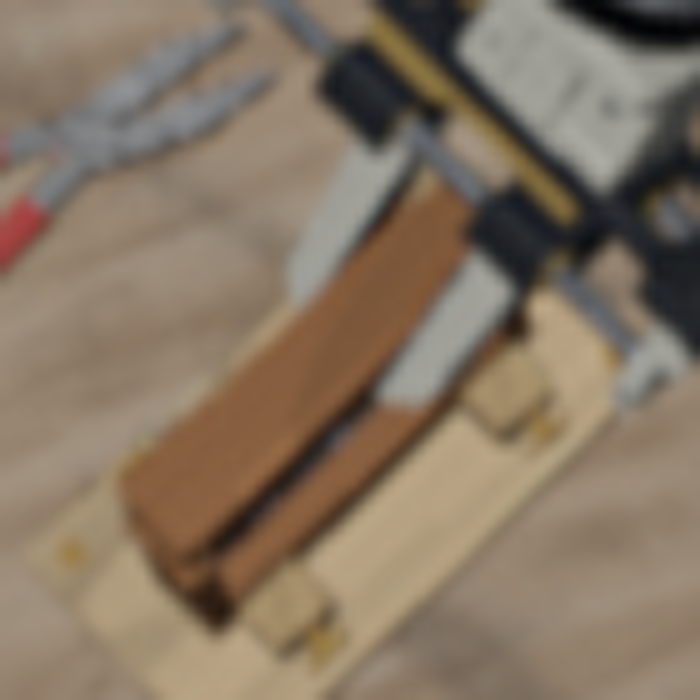

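Run:
```python
from h import *
t=cam("top");s=cam("scene")
def P(d,c,u0,v0,z,k): return onz(d,u0+(c[0]+.5)/k-.5,v0+(c[1]+.5)/k-.5,z)
p,Rm=pose();C=p+Rm@ct
yr=ff
for n,L in [("S",[(130,370),(235,410)]),]:
    q=np.array([P(s,c,200,215,C[2]+13,11) for c in L]);print(n,q.round(1),q.mean(0))
q=np.array([P(s,c,200,215,C[2]-13,11) for c in [(138,440),(228,490)]]);print("Sbot",q.round(1),q.mean(0))
q=np.array([P(t,c,200,215,C[2]+13,10) for c in [(122,487),(187,560)]]);print("Ttop",q.round(1),q.mean(0))
print("rail end expected", C[:2]+70*ff)
# predicted projections of rail corners if C right
n=np.array([ff[1],-ff[0]])
for e,k in((1,1),(1,-1),(-1,1),(-1,-1)):
  for z in(13,-13):
    w=np.append(C[:2]+70*e*ff+15*k*n,C[2]+z)
    print(e,k,z,"S",np.round((proj(s,w)-[200,215]+.5)*11-.5),"T",np.round((proj(t,w)-[200,215]+.5)*10-.5))
```

```text
S [[496.2 298.8 157.2]
 [469.5 288.1 157.2]] [482.87806367 293.46110191 157.22279966]
Sbot [[502.4 295.3 131.2]
 [474.7 288.9 131.2]] [488.56192121 292.13155819 131.22279966]
Ttop [[501.5 296.2 157.2]
 [474.7 285.3 157.2]] [488.070701   290.78056251 157.22279966]
rail end expected [489.99483475 294.05526358]
1 1 13 S [107. 357.] T [106. 485.]
1 1 -13 S [116. 446.] T [116. 503.]
1 -1 13 S [220. 394.] T [177. 557.]
1 -1 -13 S [228. 484.] T [186. 574.]
-1 1 13 S [426.  33.] T [454. 155.]
-1 1 -13 S [432. 119.] T [459. 178.]
-1 -1 13 S [534.  65.] T [525. 225.]
-1 -1 -13 S [539. 152.] T [529. 246.]
```

```bash
cat >> h.py <<'E'
def edge(img,a,b,half=3,n=25,sign=None,ch=None):
    """subpixel edge line near segment a-b (pixel coords). returns fitted points a',b'"""
    g=cv2.GaussianBlur(img,(0,0),.6).astype(float); g=g.mean(2) if ch is None else g[:,:,ch]
    a=np.array(a,float);b=np.array(b,float);d=(b-a)/np.linalg.norm(b-a);nn=np.array([-d[1],d[0]])
    ts=np.linspace(0,1,n);os=np.arange(-half,half+.01,.1);pts=[]
    for t in ts:
        q=a+t*(b-a)+os[:,None]*nn
        v=cv2.remap(g.astype(np.float32),q[:,0].astype(np.float32)[None],q[:,1].astype(np.float32)[None],cv2.INTER_CUBIC)[0]
        gr=np.gradient(v)*(1 if sign is None else sign); gr=np.abs(gr) if sign is None else gr
        pts.append(a+t*(b-a)+os[np.argmax(gr)]*nn)
    pts=np.array(pts,np.float32)
    vx,vy,x0,y0=cv2.fitLine(pts,cv2.DIST_HUBER,0,.01,.01).ravel();o=np.array([x0,y0]);w=np.array([vx,vy])
    res=np.abs((pts-o)@np.array([-vy,vx]));
    return o+w*((a-o)@w),o+w*((b-o)@w),np.median(res)
E
python3 - <<'E'
from h import *
t=cam("top");s=cam("scene")
for n,d in(("T",t),("S",s)):
  im=d["image"]
  if n=="T": L=[("railL",(212.5,263.5),(227,248.5),157.2)]
  else: L=[("railL",(212.5,248),(225,234),157.2),("railR",(222,252),(238,234),157.2)]
  for nm,a,b,z in L:
    A,B,r=edge(im,a,b,half=2);W=[onz(d,*A,z),onz(d,*B,z)];v=W[1]-W[0];v/=np.linalg.norm(v)
    print(n,nm,A.round(1),B.round(1),"res",r.round(2),"dir",v.round(3),"lat",[round(float((w[:2]-FT[:2])@[.9075,.42]),1) for w in W])
p0=cv2.imread("pics/t10.png")[:,:,::-1];s0=cv2.imread("pics/s10.png")[:,:,::-1]
def T(c,k=12,u=205,v=230): return (u+(c[0]+.5)/k-.5, v+(c[1]+.5)/k-.5)
for n,d,im,nm,a,b,z in [("T",t,p0,"baseL",T((20,480)),T((440,40)),12),("T",t,p0,"lowrailR",T((240,535)),T((500,270)),20),
  ("T",t,p0,"baseR",T((420,560)),T((640,320)),12),
  ("T",t,p0,"beadL",T((190,420)),T((440,160)),113),
  ("S",s,s0,"beadTop",T((200,350),12,205,228),T((400,130),12,205,228),113)]:
    A,B,r=edge(im,a,b,half=1.5);W=[onz(d,*A,z),onz(d,*B,z)];v=W[1]-W[0];v/=np.linalg.norm(v)
    print(n,nm,A.round(1),B.round(1),"res",r.round(2),"dir",v.round(3),"lat",[round(float((w[:2]-FT[:2])@[.9075,.42]),1) for w in W])
E
```

```text
T railL [211.2 262. ] [227.  248.5] res 0.18 dir [ 0.371 -0.929  0.   ] lat [15.5, 12.3]
S railL [211.  246.7] [223.5 232.7] res 0.03 dir [ 0.46  -0.888  0.   ] lat [12.0, 14.8]
S railR [220.5 250.4] [238.1 234.1] res 0.3 dir [ 0.364 -0.931  0.   ] lat [-17.0, -21.6]
T baseL [206.1 269.4] [240.8 232.5] res 0.82 dir [ 0.472 -0.881  0.   ] lat [42.8, 52.3]
T lowrailR [225.2 274.8] [247.3 253.2] res 0.2 dir [ 0.429 -0.903  0.   ] lat [-13.9, -13.0]
T baseR [239.7 276.4] [258.8 257.1] res 0.18 dir [ 0.44  -0.898  0.   ] lat [-48.2, -46.4]
T beadL [220.2 264.4] [241.5 243.2] res 0.23 dir [ 0.441 -0.898  0.   ] lat [1.3, 3.4]
S beadTop [221.1 256.6] [237.7 238.2] res 0.18 dir [ 0.435 -0.901  0.   ] lat [0.7, 2.0]
```

```bash
cat >> h.py <<'E'
ff=np.array([-.435,.9004]); nn_=np.array([.9004,.435]); Rf=Rt(-ff,-np.radians(40)); FT=np.array([519,230.7,106.])+np.append(1.5*nn_+1.0*ff,0)
E
python3 - <<'E'
from h import *
plan(tcp_for(FT+[0,0,13+13.5]),Rf,3)
E
```

```text
total rotvec [-0.001 -0.007  0.012] ang/row [-0.   -0.02  0.03] dist 11.8
[0.02, 0.13, -0.09]
[0.02, 0.13, -0.09]
[0.02, 0.13, -0.09]
```

arm_command:
  rows:
    - {"translation": [0.02, 0.13, -0.09], "angular": [0, -0.02, 0.03]}
    - {"translation": [0.02, 0.13, -0.09], "angular": [0, -0.02, 0.03]}
    - {"translation": [0.02, 0.13, -0.09], "angular": [0, -0.02, 0.02]}
    - {"translation": [0, 0, 0], "angular": [0, 0, 0]}
    - {"translation": [0, 0, 0], "angular": [0, 0, 0]}

```text
clock: 21.55
eef_pos: [525.7, 219.7, 117.7]
eef_rot: [0.884, -0.411, -0.094, 0.203]
ft_force: [0.2, 0.3, -1.4]
opening: 29.9
```

Run:
```python
from h import *
st();p,Rm=pose();C=p+Rm@ct;print("rail C",C,C-FT)
plan(tcp_for(FT+[0,0,13+13.5]),Rf,1)
s=cam("scene","s19");t=cam("top","t19")
crop(s,"s19c",200,215,70,60,11);crop(t,"t19c",200,215,70,70,10)
```

```text
t 21.55 p [525.7 219.7 117.7] appr [-0.281  0.579 -0.765] jaw [ 0.9    0.436 -0.   ] F [ 0.2  0.3 -1.4] open 29.9 q [ 0.08  0.79 -0.29  1.69 -0.55  1.    0.68]
rail C [519.67825048 232.07038133 131.62677762] [-0.23734952 -0.18251867 25.62677762]
total rotvec [-0.002  0.001 -0.001] ang/row [-0.01  0.01 -0.01] dist 0.9
[0.01, -0.03, 0.02]
```

View pics/s19c.png

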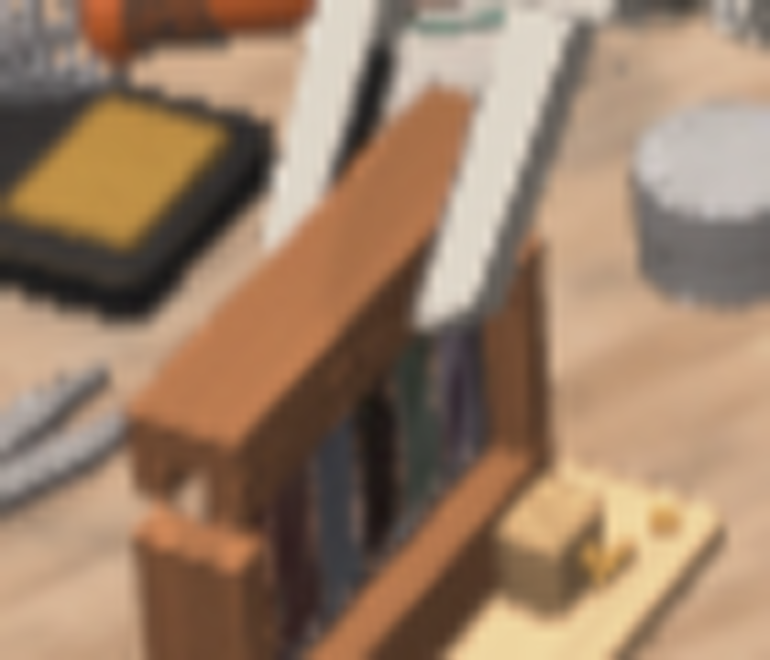

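View pics/t19c.png

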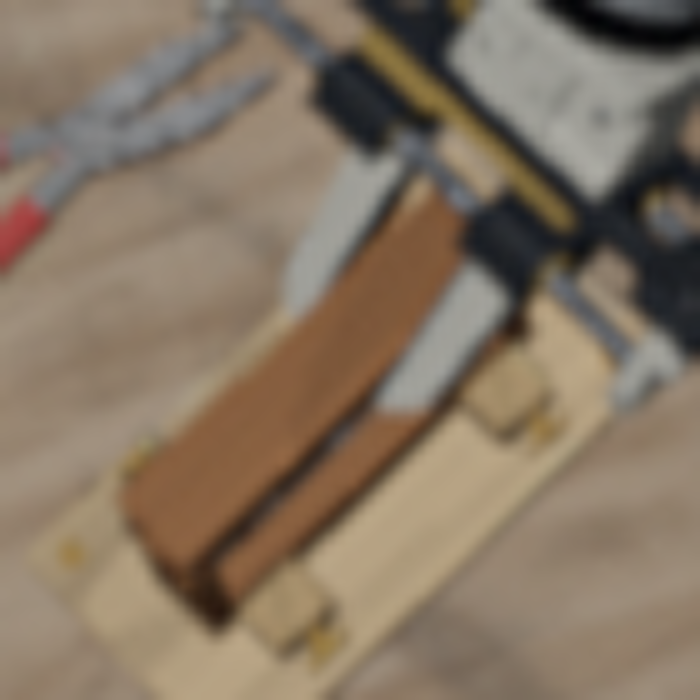

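Run:
```python
from h import *
t=cam("top");s=cam("scene");p,Rm=pose();C=p+Rm@ct;z=C[2]+13
F0=np.array([519,230.7])
def U(c,k,u=200,v=215): return (u+(c[0]+.5)/k-.5, v+(c[1]+.5)/k-.5)
for n,d,nm,a,b in [("T",t,"railL",U((130,480),10),U((285,322),10)),("S",s,"railL",U((140,400),11),U((260,265),11)),("S",s,"railR",U((240,440),11),U((420,250),11)),("T",t,"railR",U((205,555),10),U((370,405),10)),
  ("S",s,"endtop",U((132,415),11),U((235,447),11)),("T",t,"endtop",U((128,500),10),U((185,568),10))]:
    A,B,r=edge(d["image"],a,b,half=1.5);W=[onz(d,*A,z),onz(d,*B,z)];v=W[1]-W[0];v/=np.linalg.norm(v)
    print(n,nm,A.round(1),B.round(1),"res",r.round(2),"dir",v.round(3),"lat",[round(float((w[:2]-F0)@nn_),1) for w in W],"along",[round(float((w[:2]-F0)@ff),1) for w in W])
s0=cv2.imread("pics/s10.png")[:,:,::-1];t0=cv2.imread("pics/t10.png")[:,:,::-1]
for n,d,im,nm,a,b in [("S",s,s0,"stileOuter",U((92,422),12,205,228),U((205,467),12,205,228)),("T",t,t0,"stileOuter",U((102,432),12,205,230),U((176,522),12,205,230)),("T",t,t0,"farOuter",U((490,72),12,205,230),U((560,143),12,205,230)),("S",s,s0,"farinner?",U((425,68),12,205,228),U((530,105),12,205,228))]:
    A,B,r=edge(im,a,b,half=1.);W=[onz(d,*A,106),onz(d,*B,106)]
    print(n,nm,A.round(1),B.round(1),"res",r.round(2),"lat",[round(float((w[:2]-F0)@nn_),1) for w in W],"along",[round(float((w[:2]-F0)@ff),1) for w in W])
```

```text
T railL [212. 262.] [228.6 247.4] res 0.25 dir [ 0.384 -0.924  0.   ] lat [17.6, 14.0] along [62.6, -1.6]
S railL [211.5 250.1] [223.1 238.6] res 0.26 dir [ 0.404 -0.915  0.   ] lat [13.8, 12.0] along [65.1, 12.3]
S railR [221.3 254.5] [237.3 236.8] res 0.18 dir [ 0.435 -0.9    0.   ] lat [-17.1, -17.1] along [69.1, -9.6]
T railR [219.5 269.5] [235.9 254.4] res 0.43 dir [ 0.402 -0.916  0.   ] lat [-13.9, -16.3] along [62.9, -1.8]
S endtop [211.6 252.1] [221.  254.9] res 0.28 dir [-0.892 -0.451  0.   ] lat [9.4, -17.4] along [71.5, 71.0]
T endtop [211.2 265.8] [217.7 271.8] res 0.24 dir [-0.883 -0.469  0.   ] lat [11.2, -15.0] along [72.3, 71.3]
S stileOuter [212.  263.3] [221.6 266.4] res 0.28 lat [13.1, -15.1] along [69.9, 69.7]
T stileOuter [212.5 266. ] [218.8 273.4] res 0.14 lat [16.7, -12.8] along [67.4, 70.1]
T farOuter [245.8 235.1] [251.6 241. ] res 0.28 lat [12.6, -13.1] along [-69.0, -68.1]
S farinner? [239.8 233.8] [248.8 236.1] res 0.27 lat [10.8, -16.0] along [-67.3, -69.0]
```

Run:
```python
from h import *
p,Rm=pose()
print("corr",Rm.T@np.append(.4*nn_-1.0*ff,0)/25,"down1mm",Rm.T@[0,0,-1]/25)
```

```text
corr [ 0.01595066 -0.02576244 -0.03062305] down1mm [-1.07865321e-05  3.06061782e-02 -2.57538684e-02]
```

arm_command:
  rows:
    - {"translation": [0.016, -0.026, -0.03], "angular": [0, 0, 0]}
    - {"translation": [0, 0.06, -0.05], "angular": [0, 0, 0]}
    - {"translation": [0, 0.06, -0.05], "angular": [0, 0, 0]}

```text
clock: 22.05
eef_pos: [526.6, 218.8, 113.9]
eef_rot: [0.884, -0.411, -0.094, 0.203]
ft_force: [0.2, 0.5, -0.5]
opening: 29.7
```

arm_command:
  rows:
    - {"translation": [0, 0.045, -0.038], "angular": [0, 0, 0]}
    - {"translation": [0, 0.045, -0.038], "angular": [0, 0, 0]}

```text
clock: 22.25
eef_pos: [526.5, 219.0, 110.8]
eef_rot: [0.884, -0.411, -0.094, 0.203]
ft_force: [0.4, -0.2, -0.7]
opening: 29.7
```

arm_command:
  rows:
    - {"translation": [0, 0.045, -0.038], "angular": [0, 0, 0]}

```text
clock: 22.35
eef_pos: [526.5, 219.0, 109.4]
eef_rot: [0.884, -0.411, -0.094, 0.203]
ft_force: [0.2, 0.3, -2.0]
opening: 29.8
```

Run:
```python
from h import *
st();p,Rm=pose();C=p+Rm@ct;print("C-FT",C-FT)
s=cam("scene","s20");t=cam("top","t20")
crop(s,"s20c",200,215,70,60,11)
```

```text
t 22.35 p [526.5 219.  109.4] appr [-0.281  0.579 -0.765] jaw [ 0.9    0.436 -0.   ] F [ 0.2  0.3 -2. ] open 29.8 q [ 0.08  0.8  -0.3   1.69 -0.55  0.98  0.69]
C-FT [ 0.60194757 -0.90906226 17.38095407]
```

View pics/s20c.png

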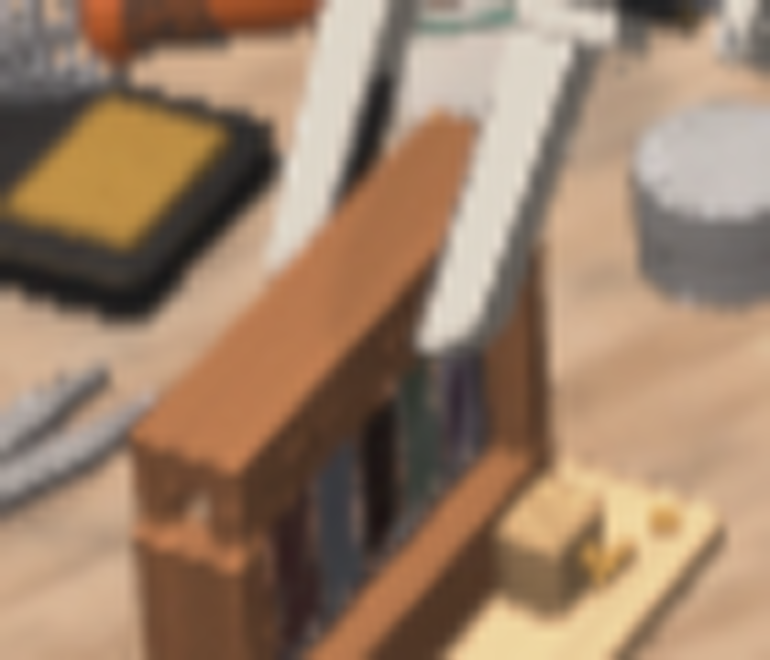

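arm_command:
  rows:
    - {"translation": [0, 0.045, -0.038], "angular": [0, 0, 0]}

```text
clock: 22.55
eef_pos: [526.7, 219.0, 108.2]
eef_rot: [0.884, -0.411, -0.095, 0.203]
ft_force: [-0.6, 0.4, -0.9]
opening: 29.5
```

arm_command:
  rows:
    - {"translation": [0, 0.03, -0.026], "angular": [0, 0, 0]}

```text
clock: 22.65
eef_pos: [526.6, 219.0, 107.0]
eef_rot: [0.884, -0.411, -0.094, 0.203]
ft_force: [-0.2, 0.4, -0.6]
opening: 30.0
```

arm_command:
  rows:
    - {"translation": [0, 0.03, -0.026], "angular": [0, 0, 0]}

```text
clock: 22.75
eef_pos: [526.6, 219.0, 106.8]
eef_rot: [0.884, -0.411, -0.094, 0.203]
ft_force: [-2.4, -2.2, 6.8]
opening: 29.8
```

arm_command:
  rows:
    - {"translation": [0, 0.02, -0.017], "angular": [0, 0, 0]}

```text
clock: 22.85
eef_pos: [526.6, 219.0, 106.8]
eef_rot: [0.884, -0.411, -0.095, 0.203]
ft_force: [-1.0, -2.9, 8.7]
opening: 29.5
```

Run:
```python
from h import *
s=cam("scene","s21");t=cam("top","t21");print(get_state()["torque"])
crop(s,"s21c",205,220,50,56,12);crop(t,"t21c",200,215,70,70,10)
```

```text
[-0.4779204   0.15759975  0.2051759 ]
```

View pics/s21c.png

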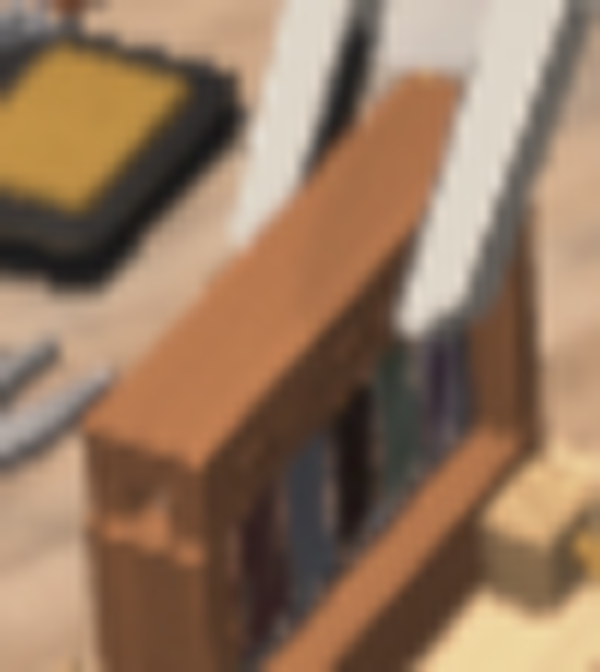

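View pics/t21c.png

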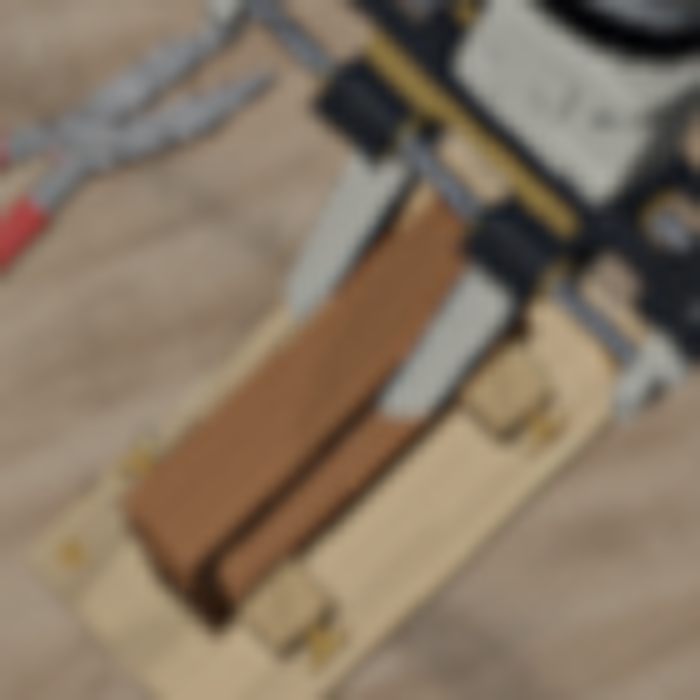

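arm_command:
  rows:
    - {"translation": [0, 0, 0], "angular": [0, 0, 0]}
    - {"translation": [0, 0.02, -0.017], "angular": [0, 0, 0]}
    - {"translation": [0, 0, 0], "angular": [0, 0, 0]}
  force: 8

```text
clock: 23.25
eef_pos: [526.6, 219.0, 106.8]
eef_rot: [0.884, -0.41, -0.095, 0.203]
ft_force: [-1.7, -3.1, 7.5]
opening: 29.9
```

arm_command:
  rows:
    - {"translation": [0, 0, 0], "angular": [0, 0, 0]}
    - {"translation": [0, 0, 0], "angular": [0, 0, 0]}
  force: 3

```text
clock: 23.45
eef_pos: [526.6, 219.0, 105.6]
eef_rot: [0.884, -0.411, -0.095, 0.203]
ft_force: [-1.3, -1.2, 4.9]
opening: 30.1
```

Run:
```python
from h import *
st();print(get_state()["torque"])
```

```text
t 23.45 p [526.6 219.  105.6] appr [-0.281  0.58  -0.765] jaw [0.9   0.436 0.001] F [-1.3 -1.2  4.9] open 30.1 q [ 0.08  0.8  -0.3   1.69 -0.55  0.98  0.69]
[-0.33552498  0.06753512  0.1404443 ]
```

Fingers slipped down and the rail stays put. Now I open a little and look.

arm_command:
  rows:
    - {"translation": [0, 0, 0], "angular": [0, 0, 0]}
    - {"translation": [0, 0, 0], "angular": [0, 0, 0]}
    - {"translation": [0, 0, 0], "angular": [0, 0, 0]}
  hand: 0.2

```text
clock: 23.75
eef_pos: [526.5, 219.0, 104.4]
eef_rot: [0.884, -0.411, -0.094, 0.203]
ft_force: [0.4, -0.2, -0.2]
opening: 37.1
```

Run:
```python
from h import *
st()
s=cam("scene","s22");t=cam("top","t22")
crop(s,"s22c",205,220,50,56,12);crop(t,"t22c",200,215,70,70,10)
```

```text
t 23.75 p [526.5 219.  104.4] appr [-0.281  0.579 -0.765] jaw [ 0.9    0.436 -0.   ] F [ 0.4 -0.2 -0.2] open 37.1 q [ 0.08  0.81 -0.3   1.69 -0.55  0.98  0.69]
```

View pics/s22c.png

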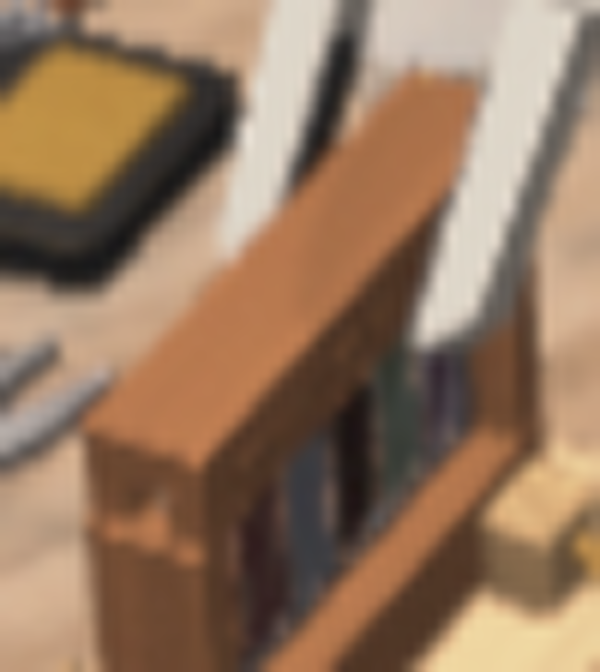

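View pics/t22c.png

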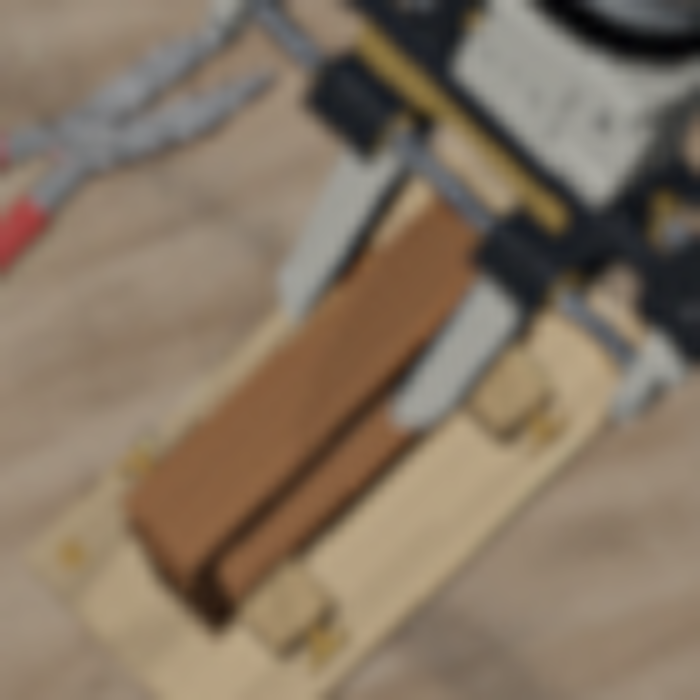

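arm_command:
  rows:
    - {"translation": [0, 0, 0], "angular": [0, 0, 0]}
    - {"translation": [0, 0, 0], "angular": [0, 0, 0]}
    - {"translation": [0, 0, 0], "angular": [0, 0, 0]}
    - {"translation": [0, -0.3, 0], "angular": [0, 0, 0]}
    - {"translation": [0, -0.8, 0], "angular": [0, 0, 0]}
  hand: -0.5

```text
clock: 24.35
eef_pos: [532.8, 203.6, 125.6]
eef_rot: [0.884, -0.41, -0.093, 0.205]
ft_force: [0.7, 0.1, 0.0]
opening: 68.8
```

arm_command:
  rows:
    - {"translation": [0, -1, 0], "angular": [0, 0, 0]}
    - {"translation": [0, -1, 0], "angular": [0, 0, 0]}
    - {"translation": [0, -1, 0], "angular": [0, 0, 0]}
    - {"translation": [0, -1, 0], "angular": [0, 0, 0]}
    - {"translation": [0, -1, 0], "angular": [0, 0, 0]}

```text
clock: 24.85
eef_pos: [569.7, 129.5, 222.8]
eef_rot: [0.884, -0.412, -0.095, 0.203]
ft_force: [0.1, 0.4, -0.1]
opening: 69.8
```

Run:
```python
from h import *
st()
s=cam("scene","s23");t=cam("top","t23")
crop(s,"s23c",205,220,55,56,12);crop(t,"t23c",200,215,70,70,10)
F0=np.array([519,230.7]);z=132
def U(c,k,u=200,v=215): return (u+(c[0]+.5)/k-.5, v+(c[1]+.5)/k-.5)
```

```text
t 24.85 p [569.7 129.5 222.8] appr [-0.28   0.579 -0.766] jaw [0.9   0.436 0.   ] F [ 0.1  0.4 -0.1] open 69.8 q [ 0.19  0.71 -0.25  1.47 -0.48  1.33  0.62]
```

View pics/s23c.png

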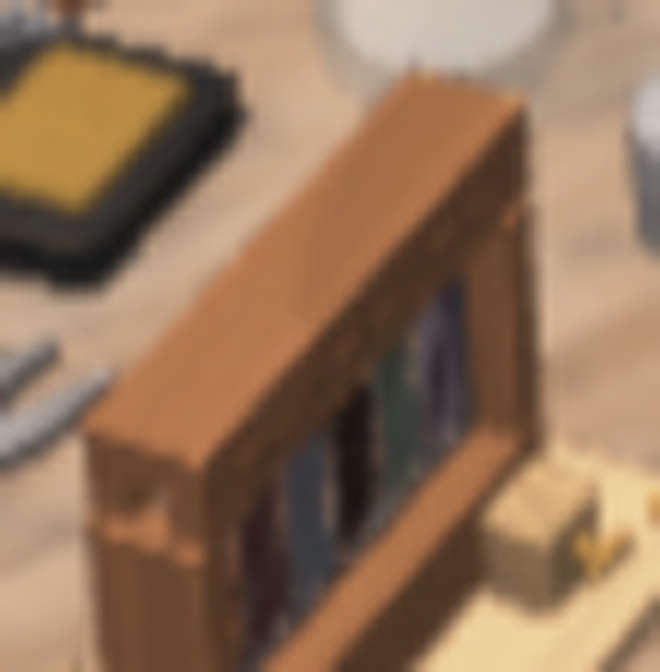

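View pics/t23c.png

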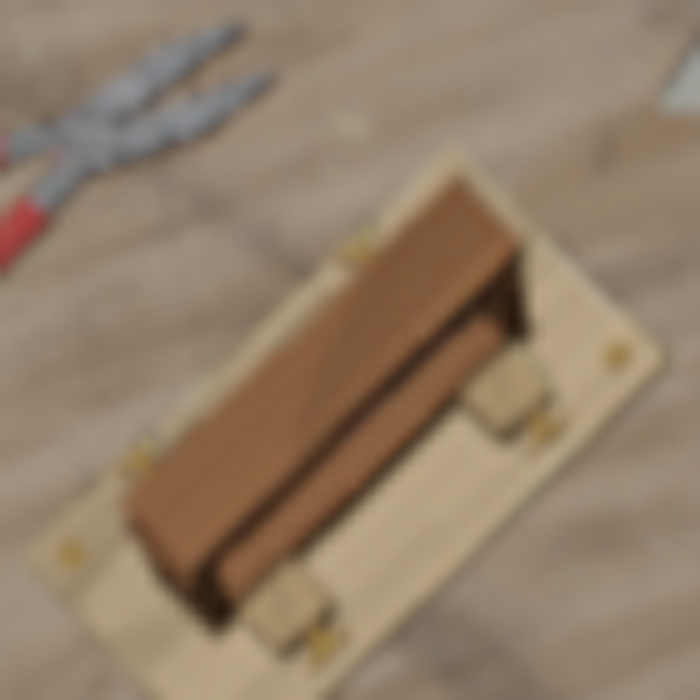

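View pics/s23.png

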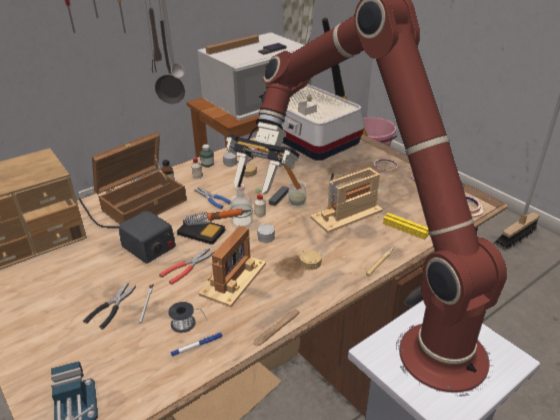

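View pics/t23.png

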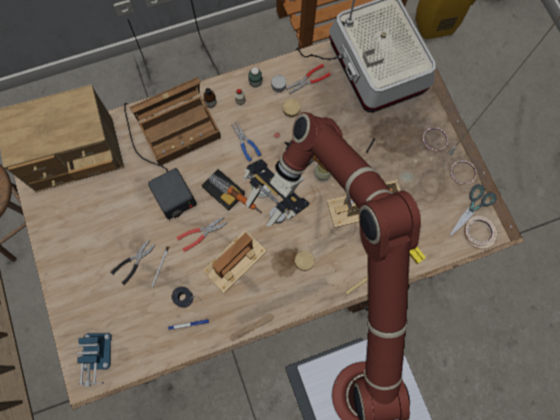

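Run:
```python
from h import *
st();t=cam("top");s=cam("scene");F0=np.array([519,230.7]);z=132
def U(c,k,u=200,v=215): return (u+(c[0]+.5)/k-.5, v+(c[1]+.5)/k-.5)
for n,d,nm,a,b in [("T",t,"L",U((150,475),10),U((430,195),10)),("T",t,"R",U((205,560),10),U((500,265),10)),("T",t,"near",U((135,515),10),U((190,578),10)),("T",t,"far",U((462,182),10),U((517,238),10)),
 ("S",s,"L",U((100,410),12,205,220),U((400,85),12,205,220)),("S",s,"R",U((215,455),12,205,220),U((510,120),12,205,220)),("S",s,"near",U((95,432),12,205,220),U((195,464),12,205,220)),("S",s,"far",U((425,72),12,205,220),U((515,100),12,205,220))]:
    A,B,r=edge(d["image"],a,b,half=1.5);W=[onz(d,*A,z),onz(d,*B,z)];v=W[1]-W[0];v/=np.linalg.norm(v)
    print(n,nm,"res",r.round(2),"dir",v.round(3)[:2],"lat",[round(float((w[:2]-F0)@nn_),1) for w in W],"along",[round(float((w[:2]-F0)@ff),1) for w in W])
crop(t,"t24c",320,170,100,70,8)
```

```text
t 24.95 p [572.3 127.7 223.7] appr [-0.273  0.579 -0.768] jaw [0.902 0.432 0.005] F [0.1 0.9 0.6] open 70.0 q [ 0.19  0.71 -0.25  1.46 -0.48  1.32  0.62]
T L res 0.23 dir [ 0.407 -0.914] lat [17.6, 13.9] along [56.6, -60.5]
T R res 0.17 dir [ 0.427 -0.904] lat [-12.9, -14.0] along [63.1, -60.0]
T near res 0.0 dir [-0.929 -0.369] lat [9.9, -15.1] along [72.5, 74.3]
T far res 0.16 dir [-0.932 -0.363] lat [12.2, -11.7] along [-71.1, -69.2]
S L res 0.19 dir [ 0.451 -0.893] lat [13.6, 15.8] along [62.1, -65.1]
S R res 0.14 dir [ 0.429 -0.903] lat [-15.2, -16.0] along [64.0, -62.5]
S near res 0.2 dir [-0.881 -0.473] lat [9.5, -14.3] along [69.6, 68.6]
S far res 0.63 dir [-0.921 -0.39 ] lat [11.4, -12.1] along [-73.3, -72.1]
```

View pics/t24c.png

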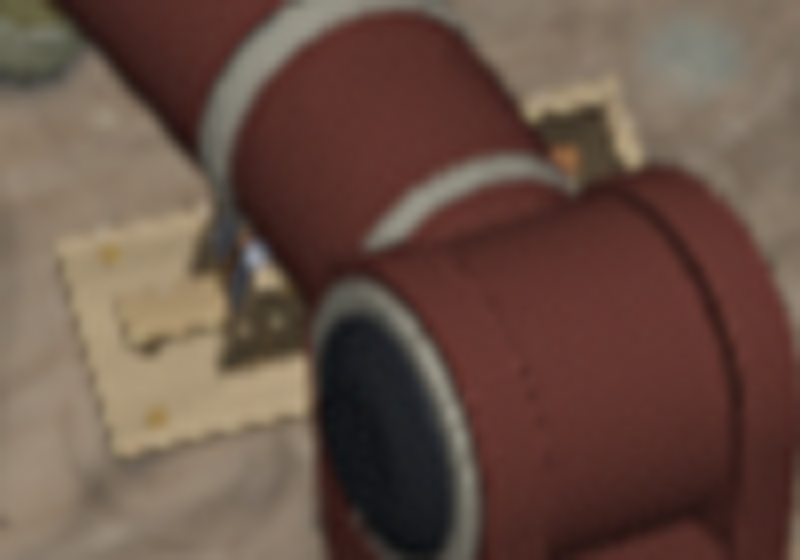

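Run:
```python
from h import *
s=cam("scene");crop(s,"s25c",300,160,110,80,7)
a=cv2.imread("pics/s0.png") if False else cv2.imread("pics/scene0.png").astype(int);b=s["image"][:,:,::-1].astype(int)
for n,(u,v) in dict(spool=(182,317),oil=(260,205),tin2=(266,232),tin1=(310,259)).items():
    x=np.abs(a[v-14:v+14,u-14:u+14]-b[v-14:v+14,u-14:u+14]).mean();print(n,round(x,1))
st()
```

```text
spool 29.3
oil 20.4
tin2 20.8
tin1 19.2
t 25.1 p [568.4 131.3 220.9] appr [-0.283  0.58  -0.764] jaw [ 0.899  0.437 -0.001] F [-0.1 -0.2 -0.1] open 69.9 q [ 0.19  0.71 -0.25  1.47 -0.48  1.32  0.63]
```

View pics/s25c.png

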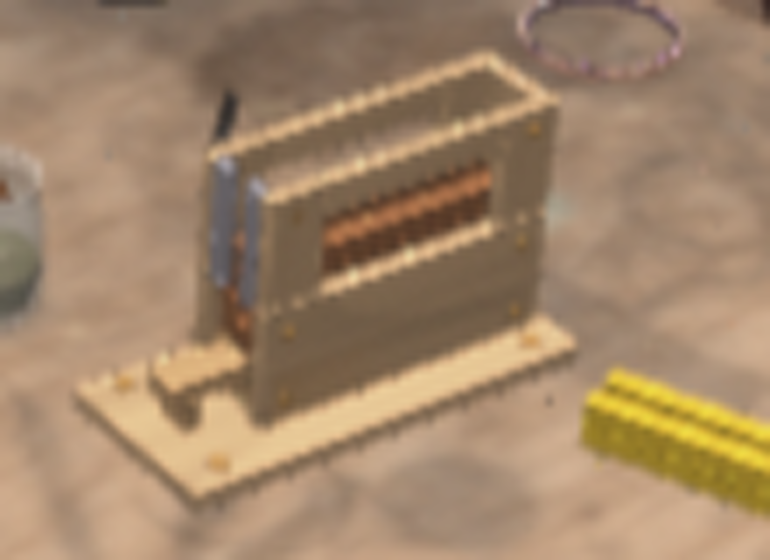

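Run:
```python
import cv2,numpy as np
a=cv2.imread("pics/top0.png");b=cv2.imread("pics/t23.png");c=cv2.imread("pics/scene0.png");d=cv2.imread("pics/s23.png")
for nm,x,y,P in [("top",a,b,dict(spool=(182,297),tin1=(305,260),pliers=(203,235),base=(235,262))),("scene",c,d,dict(spool=(182,317),oil=(260,205),tin2=(266,232),tin1=(310,259),bottle=(240,212),pliers=(190,265)))]:
    for n,(u,v) in P.items():
        T=x[v-11:v+12,u-13:u+14];S=y[v-17:v+18,u-19:u+20]
        m=cv2.matchTemplate(S,T,cv2.TM_CCOEFF_NORMED);_,k,_,l=cv2.minMaxLoc(m);print(nm,n,round(k,2),(l[0]-6,l[1]-6))
```

```text
top spool 1.0 (0, 0)
top tin1 1.0 (0, 0)
top pliers 1.0 (0, 0)
top base 0.78 (0, 0)
scene spool 0.69 (0, 0)
scene oil 1.0 (0, 0)
scene tin2 1.0 (0, 0)
scene tin1 1.0 (0, 0)
scene bottle 1.0 (0, 0)
scene pliers 0.91 (0, 0)
```

Nothing on the bench has moved: the only lower match scores in the scene view come from the gripper having been in front of the spool in the first picture. I'm handing in now.

Run:
```python
from bench import ctrl
print(ctrl.finish_job())
```

```text
the job is handed in; nothing more can be done
None
```

The top rail is on the frame, groove down over the panel's top edge, and the job was handed in at about 25 s with the gripper well clear.

I drew the lowest rail out of the chute with a tilted grip and stood it on end on the bench. I then gripped it again from the other side, turned it groove-down and lowered it until I felt about 9 N. I eased the grip, let go and backed away.

- **Seating:** The near end sits on its stile, and the far-end corner lines up in the scene view. The arm's own height reading at contact was about 1.8 mm above the nominal seated height. The pictures show no gap, so I put this down to measuring error, but I can't rule out a small one.
- **Ends flush:** By eye both ends look flush to about 1 mm. The measurements disagree: relative to the frame, the top view puts the rail about 1.5 mm off along its length one way, and the scene view about 2.6 mm the other.
- **Other rails:** Both are still in the chute, one on the other.
- **Other things on the bench:** The bottle, cutting oil, both tins, pliers and spool show no shift between the first and last pictures. A first plain image comparison gave differences of about 20–30 grey levels everywhere; I set it aside because matching each item's position showed zero shift.

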